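# Pack the open-lidded kit case and shut its drawer

## Robot

A 6-joint arm with a two-finger parallel gripper is mounted at the origin on a cart in front of the work surface, level with it; the furniture and walls round the work are solid. World frame = base frame: x ahead of the robot, y to its left, z up, the work surface at z = 0. Lengths are in m, angles in rad, forces in N, time in s.
With the tool pointing down it reaches from about 0.225 to 0.875 m from the base axis. Payload 3.4 kg.
Tool frame: the origin (TCP) lies at the very end of the fingers, on their centre line; the grasp point (between the pads) lies 19 mm behind it (manip.grasp_offset is the distance from the TCP to the grasp point, in m); x points along the fingers, y is the direction in which the jaws open and shut, and the axes are right-handed (so a half turn about x gives the same grasp; the last joint's range is limited). The gripper opens to 85 mm and grips with 20 to 120 N. Pads are 22 mm wide; open, the fingers measure 114 mm over their backs; the gripper's body (76 mm by 85 mm) begins 54 mm behind the grasp point. The pads swing forward as they close: fully open they stand 13 mm farther back than shut.
Start: joints at [1.117, 0.276, 1.505, -0, 1.361, -0.121], TCP at [0.188, 0.543, 0.231] pointing down, gripper open.
Joint ranges: [-2.89, 2.89], [-0.75, 2.08], [0.22, 2.7], [-1.18, 4.32], [0.11, 2.71], [-2.7, 2.7]. Speed limits (rad/s): [2.57, 2.57, 3.14, 3.14, 3.14, 3.14].

## Interface

Orientations are given as a unit quaternion [w, x, y, z].
In Python, from rig import manip gives the robot as it stands.
- The arm moves only by the tool step_arm, never from a script. Its argument "increments" is a list of rows, each an object with "grip": the opening, from 0 (shut) to 1 (fully open); "delta_pos": the shift along the world's x, y, z in m, a list of three; "twist": the turn about the world's z in degrees. A call has 1 to 10 rows; each row shifts and turns the commanded pose from where the row before left it; what a row does not reach is not made up. A row lasts 1/12 s, in which the tool goes at most 41.7 mm and 7.16 degrees, less where a joint would pass 70% of its speed; a pose out of reach is approached as far as the arm can. A call with a gripper value outside its range is refused whole. The fingers move at their own pace and stop on an object; "force" is the grip in N (left out, the last holds). Time passes only in rows, so rows that do not move let the fingers close. It gives the time, the measured TCP pose, the force and the opening at its end, in the units of the state.
- manip.get_state(): the state, without advancing time (a new reading comes with each control period).
- manip.get_image(name): name is "scene" or "top"; returns a dict with "img" (400x640x3 uint8, red, green, blue), "fx", "fy", "cx", "cy" (pixels), "rvec" (rotation vector, rad) and "tvec" (3), from world to camera coordinates, as OpenCV has them. Camera axes: x right, y down, z forward; pixel columns grow to the right and rows downward; lengths in m; the calibration is good to about 2 mm. A picture is of the moment at which its call begins. There is no depth.
- manip.sign_off(): hands the job in, once; it reports no verdict.
The state is a dict: "clock": time; "qpos": joint angles; "qd": joint speeds; "effort": joint torques, N m; "position": TCP position; "ee_rot": TCP orientation; "contact_force": force on the tool from outside, world axes, zero at the start; "moment": the same for the moment, N m; "width": finger opening in m.
Only numpy, scipy, OpenCV 4.12 (cv2) and the standard library are available. Lean on these libraries where they do the work, as an engineer would, in place of code of your own. Each camera call takes 0.05 s, during which the arm holds its last target. There are 200 camera calls.

## Task

Pack the kit case. First swing its lid up past the balance point so that it drops back against its stop and stays open by itself; then put the printed parts that are out on the desk (gears, bracket) in the open drawer and the jars and the roll of tape in the bay under the lid. Last, push the drawer fully home until it snaps shut; leave the lid standing open, and leave the marker, file and cutters lying nearby where they are.

Things in the scene. Friction and masses are not known exactly. Their poses are not given: they have to be found in the camera images.
- kit_case: grey kit case with a blue lid on top and a drawer with a blue front below, fixed to the desk; 160 (x) x 230 (y) x 110 mm high without the lid. Origin under its centre on the desk, z up. A computer tower stands behind it and a monitor to the right of that, their faces 0.68 m and more ahead of the robot: keep arm and gripper short of them. The front of the case, out of which the drawer slides, faces its -x; the lid is hinged on its +x top edge. Walls 4 mm.
- bay_floor (a point): centre of the floor of the bay under the lid, 58 mm above the desk; axes as the case's. The bay is 152 (x) x 222 (y) mm inside and 52 mm deep, open at the top when the lid is open.
- lid_hinge (a point): middle of the hinge line of the lid, which runs along the case's y; 110 mm above the desk, 80 mm to +x of the case's centre.
- lid_bar (a point): middle of the round steel bar handle on the lid, 10 mm thick, parallel to the case's y, 104 mm between the centres of its two 10 mm posts. Its axis stands 30 mm off the lid's top face. With the lid shut it lies 70 mm to -x of the case's centre, 146 mm above the desk; seen from the hinge it is 150 mm to -x and 36 mm up, and it turns with the lid.
- case_lid (a joint): lid angle in rad: 0 shut, growing as its front edge swings up and over towards the case's +x; stop at 1.92. The lid (164 x 236 x 6 mm, 0.25 kg) falls shut below about 1.5 and falls open to the stop, where it stays, above that; the hinge has little friction.
- drawer_floor (a point): centre of the inner floor of the drawer, moving with the drawer; axes as the case's. With the drawer home it lies 5 mm to -x of the case's centre, 8 mm above the desk. Inside, the drawer is 146 (x) x 208 (y) mm with its side and back walls 34 mm high; its -x part stands out of the case when it is open. Nothing taller than 46 mm above this floor passes under the bay.
- drawer_front (a point): middle of the drawer's outer front face, 25 mm above the desk; the face is 226 mm wide, from 5 to 52 mm above the desk. A black pull lip, 90 mm wide and 5 mm thick, stands 13 mm out of the face, 44 mm above the desk.
- case_drawer (a joint): how far the drawer is out in m: 0 home, 0.10 stop; it slides out along the case's -x. It starts 0.088 to 0.10 out. Friction 0.5 N; a spring detent resists with up to about 3 N from 0.015 to 0.006 and snaps the drawer home below about 0.004.
- gear_a_mid (a point): blue-green printed gear, 47 mm across and 10 mm thick, with a hub 18 mm across on top (16 mm in all). Goes in the drawer. Origin at its centre, half-way up. It may be absent.
- gear_b_mid (a point): orange printed gear, 31 mm across and 8 mm thick, with a hub 18 mm across on top (14 mm in all). Goes in the drawer. Origin at its centre, half-way up. It may be absent.
- bracket_a_mid (a point): red printed corner bracket, 34 (x) x 46 (y) x 34 mm: base plate 4 mm thick, upright plate 4 mm thick at its +y end over the full height, two ribs along y near its x sides, 32 mm over their outsides. Goes in the drawer. Origin at its centre, half-way up. It may be absent.
- nozzle_jar_mid (a point): small clear jar with a black lid, 47 mm across, 46 mm high, lid fixed. Goes in the bay. Origin at its centre, half-way up. It may be absent.
- screw_jar_mid (a point): small clear jar with a grey lid, 42 mm across, 43 mm high, lid fixed. Goes in the bay. Origin at its centre, half-way up. It may be absent.
- electrical_tape_mid (a point): roll of black tape lying flat, 53 x 51 mm across, 19 mm high. Goes in the bay. Origin at its centre, half-way up. It may be absent.
- marker_black: white felt marker with a black cap, 15 x 121 (y) x 17 mm; to be left alone. Origin under its centre.
- needle_file: needle file with a red handle, 12 x 145 (y) x 14 mm; to be left alone. Origin under its centre.
- flush_cutters: cutters with orange handles, 51 x 132 (y) x 10 mm; to be left alone. Origin under their centre.
Mind the look-alikes: they are no part of the job. Leave any pink look-alike of the part that bears electrical_tape_mid alone.

How it is judged:
On the way, in this order (a step that is already met when the one before it is completed fails the run):
1. the lid stands open by itself (beyond 1.8 rad, at rest, the fingers off the case) (value of joint case_lid above 1.8 rad and velocity of joint case_lid between -0.05 and 0.05 rad/s and contact force between the fingers and kit_case below 0.2 N), for 0.4 s.
2. every gear and bracket lies in the drawer, every jar and the tape in the bay (x of gear_a_mid in the frame of drawer_floor between -0.073 and 0.073 m and y of gear_a_mid in the frame of drawer_floor between -0.107 and 0.107 m and z of gear_a_mid in the frame of drawer_floor between 0 and 0.036 m and x of gear_b_mid in the frame of drawer_floor between -0.073 and 0.073 m and y of gear_b_mid in the frame of drawer_floor between -0.107 and 0.107 m and z of gear_b_mid in the frame of drawer_floor between 0 and 0.036 m and x of bracket_a_mid in the frame of drawer_floor between -0.073 and 0.073 m and y of bracket_a_mid in the frame of drawer_floor between -0.107 and 0.107 m and z of bracket_a_mid in the frame of drawer_floor between 0 and 0.036 m and x of nozzle_jar_mid in the frame of bay_floor between -0.076 and 0.076 m and y of nozzle_jar_mid in the frame of bay_floor between -0.111 and 0.111 m and z of nozzle_jar_mid in the frame of bay_floor between 0 and 0.045 m and x of screw_jar_mid in the frame of bay_floor between -0.076 and 0.076 m and y of screw_jar_mid in the frame of bay_floor between -0.111 and 0.111 m and z of screw_jar_mid in the frame of bay_floor between 0 and 0.045 m and x of electrical_tape_mid in the frame of bay_floor between -0.076 and 0.076 m and y of electrical_tape_mid in the frame of bay_floor between -0.111 and 0.111 m and z of electrical_tape_mid in the frame of bay_floor between 0 and 0.045 m), for 0.2 s.
3. the drawer is home (within 3 mm) (value of joint case_drawer below 0.003 m), for 0.3 s.
At the end, for the whole second after the job is handed in: The lid stands open beyond 1.8 rad, every gear and bracket present lies inside the drawer, every jar and the tape inside the bay, all at rest, and the drawer is within 3 mm of home (all of step 2 and value of joint case_lid above 1.8 rad and linear speed of each of gear_a, gear_b, bracket_a, nozzle_jar, screw_jar, electrical_tape below 0.02 m/s and value of joint case_drawer below 0.003 m); the robot touches nothing.
It fails at once if the marker, file or cutters are moved by more than 25 mm (distance of any of marker_black, needle_file, flush_cutters from where it was at the start of the episode above 0.025 m).
Of gear_a, gear_b, bracket_a, nozzle_jar, screw_jar, electrical_tape only 4 to 6 are there at a start; the rules pass over those that are not, and their reading is None.
At some moment in a run one of gear_a, gear_b, bracket_a, electrical_tape may be knocked a few centimetres aside while the robot is not near it.
Once in a run the grip may slacken for a moment while it holds something.
It also fails if it takes over 210 s, if anything falls off the work surface, if the arm or the gripper's body presses on something with over 40 N, if the wrist force passes 120 N, or if a joint passes its speed limit or range.

## Working session

There is one attempt and no reset: what is moved stays moved. The work goes in short steps, Python scripts to look and compute and a tool call to move; the robot and the scene stay as the last step left them, time stands still between calls to the robot, and variables do not carry over. Pictures are saved under pics/ and viewed, about 12 in all and at most 16, crops included, and the job is handed in when it is done.

Besides the shell and the picture viewer there is one more tool, called as a command line: name --argument value ..., lists and objects as JSON in quotes. step_arm: Moves the arm, as the interface text tells. Its arguments: {"type":"object","properties":{"increments":{"type":"array"},"force":{"type":"number"}},"required":["increments"]}

```bash
mkdir -p pics; cat > h.py <<'E'
import numpy as np, cv2
from rig import manip
def grab(n):
    d=manip.get_image(n); return d
def ray(d,u,v,z):
    R,_=cv2.Rodrigues(np.array(d["rvec"],float)); t=np.array(d["tvec"],float).ravel()
    r=R.T@np.array([(u-d["cx"])/d["fx"],(v-d["cy"])/d["fy"],1.]); c=-R.T@t
    return c+r*(z-c[2])/r[2]
def proj(d,P):
    K=np.array([[d["fx"],0,d["cx"]],[0,d["fy"],d["cy"]],[0,0,1.]])
    return cv2.projectPoints(np.array(P,float).reshape(-1,3),np.array(d["rvec"],float),np.array(d["tvec"],float),K,None)[0].reshape(-1,2)
def save(d,f,crop=None,s=1):
    im=d["img"][:,:,::-1]
    if crop: im=im[crop[1]:crop[3],crop[0]:crop[2]]
    cv2.imwrite("pics/"+f,cv2.resize(im,None,fx=s,fy=s,interpolation=cv2.INTER_CUBIC))
E
python3 - <<'E'
from h import *
import pickle
for n in("top","scene"):
    d=grab(n); save(d,n+"0.png",s=1.25); pickle.dump(d,open(n+"0.pkl","wb"))
    R,_=cv2.Rodrigues(np.array(d["rvec"],float)); print(n,-R.T@np.array(d["tvec"]).ravel(),d["fx"],R[2])
print(manip.get_state())
E
```

```text
top [0.35690986 0.0441884  1.66177848] 473.66672107558503 [ 0.12563438  0.01909739 -0.99189278]
scene [-0.3461207  -0.4412755   0.80427167] 398.0666120177859 [ 0.72881397  0.41112079 -0.54754898]
{'clock': 0.1, 'qpos': array([ 1.11696944e+00,  2.76535037e-01,  1.50598913e+00, -8.15623401e-06,
        1.36071367e+00, -1.21007127e-01]), 'qd': array([-0.00178761, -0.00215623, -0.00203901, -0.00073705, -0.0007779 ,
       -0.0006256 ]), 'effort': array([ 2.35276420e-03, -4.17705774e+01, -2.46403348e+01, -3.41551149e-04,
        5.82462730e-03,  2.97707425e-05]), 'position': array([0.18766364, 0.54302047, 0.23053128]), 'ee_rot': array([ 0.69717635,  0.11656798,  0.69750071, -0.11768518]), 'contact_force': array([ 0.60471744, -1.11371087, -0.07217997]), 'moment': array([-0.03112384,  0.00908809,  0.04438053]), 'width': 0.08537681085512001}
```

View pics/top0.png

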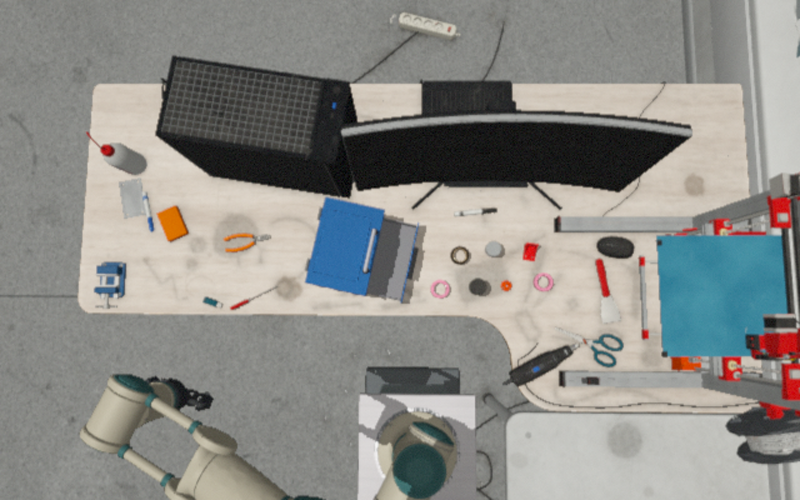

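View pics/scene0.png

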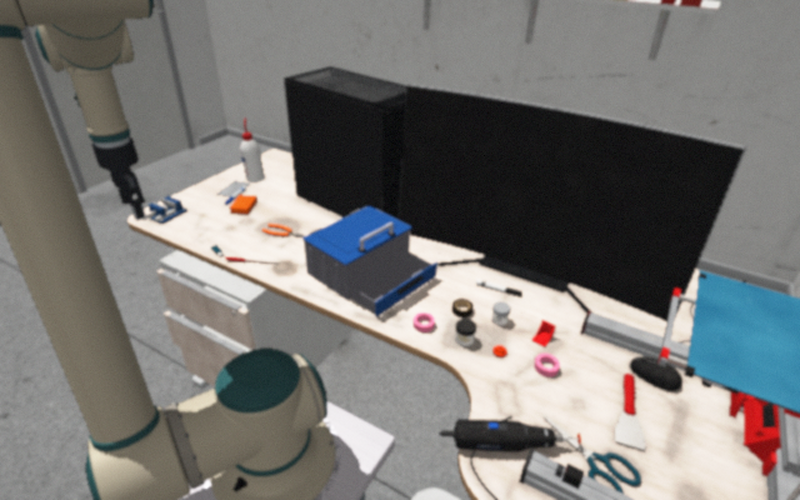

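The top view shows these at pixels in the 800-wide picture:
- Black tape (460,255).
- Grey-lid jar (494,249).
- Red bracket (531,252).
- Black-lid jar (480,287).
- Orange gear (506,286).
- Pink rings at (440,289) and (543,282), which are tape look-alikes to leave alone.

There is no blue-green gear. The case's drawer faces image right (world −y).

One close crop to check the choice and to measure.

```bash
python3 - <<'E'
from h import *
import pickle
d=pickle.load(open("top0.pkl","rb")); save(d,"c0.png",(235,145,455,255),3.6)
d2=pickle.load(open("scene0.pkl","rb")); 
hsv=cv2.cvtColor(d["img"],cv2.COLOR_RGB2HSV)
for n,(u,v),z in [("tape",(460,255),.019),("screw",(494,249),.043),("brk",(531,252),.02),("noz",(480,287),.046),("gearb",(506,286),.01)]:
    print(n,ray(d,u/1.25,v/1.25,z).round(3))
E
```

```text
tape [ 0.53  -0.121  0.019]
screw [ 0.544 -0.211  0.043]
brk [ 0.539 -0.317  0.02 ]
noz [ 0.44  -0.171  0.046]
gearb [ 0.445 -0.248  0.01 ]
```

View pics/c0.png

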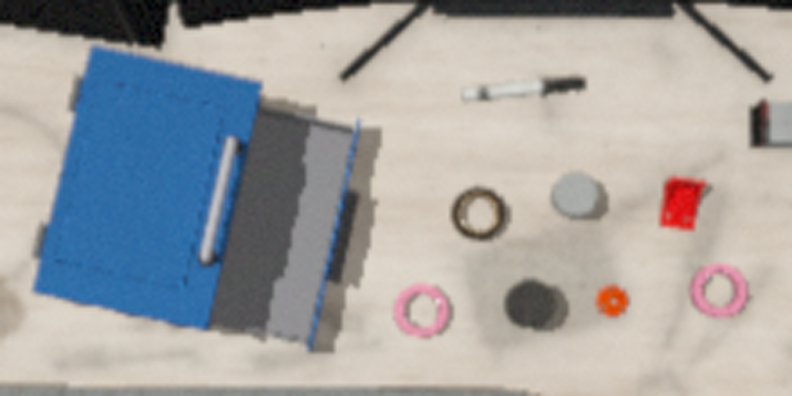

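The crop confirms the choice: black tape (480,213), grey jar (578,195), red bracket (683,203), dark jar (533,303), orange gear (612,300), and pink rings at (422,310) and (720,290), which I'll leave. Next I'll fit the case pose and the object centroids.

```bash
python3 - <<'E'
from h import *
import pickle
from scipy.optimize import least_squares
d=pickle.load(open("top0.pkl","rb")); s=pickle.load(open("scene0.pkl","rb"))
C=lambda u,v:np.array([u/3.6+235-.4,v/3.6+145-.4])
pts=[(C(95,45),(82,118,116)),(C(262,83),(-82,118,116)),(C(208,329),(-82,-118,116)),(C(35,290),(82,-118,116)),(C(233,142),(-70,52,146)),(C(207,258),(-70,-52,146))]
# case +x -> image left ; case +y -> image?  yaw~75deg: +y -> world -x (down)
def f(p,sg):
    c,q=np.cos(p[2]),np.sin(p[2]);r=[]
    for uv,(x,y,z) in pts:
        y*=-1 if sg else 1
        x,y,z=x/1e3,y/1e3,z/1e3
        r+=list((proj(d,[p[0]+c*x-q*y,p[1]+q*x+c*y,z])[0]-uv))
    return r
o=least_squares(f,[.5,.1,1.4],args=(1,)); p=o.x; print(p,np.degrees(p[2]),np.round(o.fun,1))
c,q=np.cos(p[2]),np.sin(p[2]); W=lambda x,y:(p[0]+c*x-q*y,p[1]+q*x+c*y)
for u,v in [(358,120),(312,350)]:
    P=ray(d,*C(u,v),.052); x=P[0]-p[0];y=P[1]-p[1]; print("front",P.round(3),"case x,y",(c*x+q*y).round(3),(-q*x+c*y).round(3))
print("bar",W(-.07,0),"hinge",W(.08,0))
hsv=cv2.cvtColor(d["img"],cv2.COLOR_RGB2HSV)
def cen(im,mask,box):
    m=np.zeros(mask.shape,bool);x0,y0,x1,y1=box;m[y0:y1,x0:x1]=mask[y0:y1,x0:x1];v,u=np.nonzero(m);return u.mean(),v.mean(),len(u)
red=(hsv[...,1]>170)
print(cen(0,red,(395,210,415,240)),cen(0,red,(415,190,435,215)))
save(d,"b_t.png",(410,185,440,215),10);save(s,"b_s.png",(350,230,470,310),5)
a=cv2.imread("pics/b_t.png");b=cv2.imread("pics/b_s.png");cv2.imwrite("pics/b.png",np.hstack([cv2.resize(a,(200,200)) if 0 else cv2.copyMakeBorder(a,0,100,0,0,0),b])[:, :900][:, :])
im=cv2.imread("pics/b.png");print(im.shape);cv2.imwrite("pics/b.png",cv2.resize(im,(800,355)))
E
```

```text
[0.54410937 0.19115395 1.35473129] 77.62038535569506 [-0.8 -0.5  0.8 -0.5 -0.2  0.8 -0.9  0.6  0.5  0.2  0.5 -0.7]
front [ 0.616 -0.002  0.052] case x,y -0.173 -0.112
front [0.397 0.042 0.052] case x,y -0.178 0.111
bar (np.float64(0.5291022179509376), np.float64(0.12278154813088753)) hinge (np.float64(0.5612603912230021), np.float64(0.2692938407612463))
(np.float64(404.5365853658537), np.float64(227.9268292682927), 41) (np.float64(423.78761061946904), np.float64(200.92920353982302), 113)
(400, 900, 3)
```

View pics/b.png

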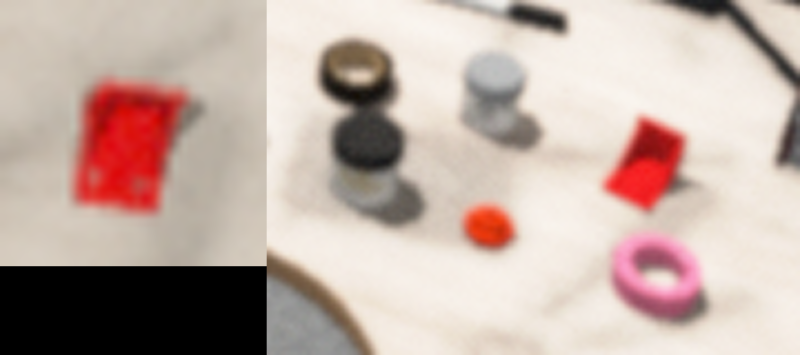

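The left part shows the bracket's upright at the far (+x) end, leaning slightly right. The right part shows the jars, tape and gear clear of each other. Next: tool yaw.

```bash
cat >> h.py <<'E'
from scipy.spatial.transform import Rotation as Ro
CP=np.array([.5441,.1912]);CY=1.3547
def W(x,y):
    c,q=np.cos(CY),np.sin(CY); return CP+np.array([c*x-q*y,q*x+c*y])
def st():
    s=manip.get_state(); w,x,y,z=s["ee_rot"]; R=Ro.from_quat([x,y,z,w]).as_matrix()
    print("t",round(s["clock"],2),"pos",s["position"].round(4),"jawyaw",np.degrees(np.arctan2(R[1,1],R[0,1])).round(1),"F",s["contact_force"].round(1),"w",round(s["width"],4),"q",s["qpos"].round(2)); return s
E
python3 - <<'E'
from h import *
import pickle
st()
d=pickle.load(open("top0.pkl","rb")); hsv=cv2.cvtColor(d["img"],cv2.COLOR_RGB2HSV)
# bracket base rect: crop(235..,145) corners in b.png: scale 10*8/9=8.889, origin (410,185)
for u,v in [(75,205),(157,210),(90,82),(185,92)]: print(ray(d,u/8.889+410-.45,v/8.889+185-.45,.004 if v>150 else .034).round(4))
h0=W(.08,0);e=np.array([np.cos(CY),np.sin(CY)])
for th in [0,.3,.6,.9,1.2,1.4,1.6,1.7]:
    a=np.arctan2(.036,-.15)-th; r=np.hypot(.036,.15); P=h0+e*r*np.cos(a); print(th,P.round(3),round(.11+r*np.sin(a)-.019,3))
print("bay",[W(0,y).round(3) for y in(.07,0,-.07)],"drawer",[W(-.13,y).round(3) for y in(-.05,.05)])
for c,z,b in [("gear",.01,(400,220,415,238))]: pass
for n,(u,v),z in [("tape",(480,213),.019),("screw",(576,195),.043),("noz",(530,303),.046),("gearb",(612,300),.012),("pink1",(422,310),.015),("pink2",(720,290),.015),("marker",(525,89),.01)]:
    print(n,ray(d,u/3.6+235-.4,v/3.6+145-.4,z).round(3))
E
```

```text
t 0.1 pos [0.1877 0.543  0.2305] jawyaw 70.9 F [ 0.6 -1.1 -0.1] w 0.0854 q [ 1.12  0.28  1.51 -0.    1.36 -0.12]
[ 0.5195 -0.2966  0.004 ]
[ 0.5177 -0.3287  0.004 ]
[ 0.5645 -0.2973  0.034 ]
[ 0.5608 -0.3339  0.034 ]
0 [0.529 0.123] 0.127
0.3 [0.533 0.14 ] 0.17
0.6 [0.539 0.168] 0.205
0.9 [0.547 0.206] 0.231
1.2 [0.557 0.249] 0.244
1.4 [0.563 0.279] 0.245
1.6 [0.57  0.309] 0.24
1.7 [0.573 0.323] 0.235
bay [array([0.476, 0.206]), array([0.544, 0.191]), array([0.612, 0.176])] drawer [array([0.565, 0.054]), array([0.467, 0.075])]
tape [ 0.531 -0.12   0.019]
screw [ 0.546 -0.209  0.043]
noz [ 0.443 -0.164  0.046]
gearb [ 0.448 -0.247  0.012]
pink1 [ 0.437 -0.064  0.015]
pink2 [ 0.458 -0.35   0.015]
marker [ 0.654 -0.166  0.01 ]
```

step_arm --increments '[{"grip": 1, "delta_pos": [0.024, -0.03, 0], "twist": 0.7}, {"grip": 1, "delta_pos": [0.024, -0.03, 0], "twist": 0.7}, {"grip": 1, "delta_pos": [0.024, -0.03, 0], "twist": 0.7}, {"grip": 1, "delta_pos": [0.024, -0.03, 0], "twist": 0.7}, {"grip": 1, "delta_pos": [0.024, -0.03, 0], "twist": 0.7}, {"grip": 1, "delta_pos": [0.024, -0.03, 0], "twist": 0.7}, {"grip": 1, "delta_pos": [0.024, -0.03, 0], "twist": 0.7}, {"grip": 1, "delta_pos": [0.024, -0.03, 0], "twist": 0.7}, {"grip": 1, "delta_pos": [0.024, -0.03, 0], "twist": 0.7}, {"grip": 1, "delta_pos": [0.024, -0.03, 0], "twist": 0.4}]'

```text
clock: 0.93
position: [0.4284, 0.2417, 0.2311]
ee_rot: [0.703, 0.076, 0.703, -0.076]
contact_force: [1.0, 1.2, -0.5]
width: 0.0854
```

step_arm --increments '[{"grip": 1, "delta_pos": [0.025, -0.03, 0], "twist": 0}, {"grip": 1, "delta_pos": [0.025, -0.03, 0], "twist": 0}, {"grip": 1, "delta_pos": [0.025, -0.03, 0], "twist": 0}, {"grip": 1, "delta_pos": [0.026, -0.03, 0], "twist": 0}, {"grip": 1, "delta_pos": [0, 0, 0], "twist": 0}]'

```text
clock: 1.35
position: [0.5337, 0.1178, 0.2306]
ee_rot: [0.704, 0.077, 0.701, -0.079]
contact_force: [0.9, -0.1, 1.2]
width: 0.0856
```

```bash
python3 - <<'E'
from h import *
st()
d=grab("top"); save(d,"c1.png",(235,145,345,255),5)
d=grab("scene"); save(d,"s1.png",(200,130,400,290),2.9)
a=cv2.imread("pics/c1.png");b=cv2.imread("pics/s1.png")
st()
E
```

```text
t 1.35 pos [0.5337 0.1178 0.2306] jawyaw 77.3 F [ 0.9 -0.1  1.2] w 0.0856 q [ 0.09  0.23  1.57 -0.    1.34 -1.26]
t 1.45 pos [0.5293 0.1222 0.2305] jawyaw 77.4 F [-0.1  0.1 -1. ] w 0.0858 q [ 0.1   0.23  1.57  0.    1.34 -1.25]
```

View pics/s1.png

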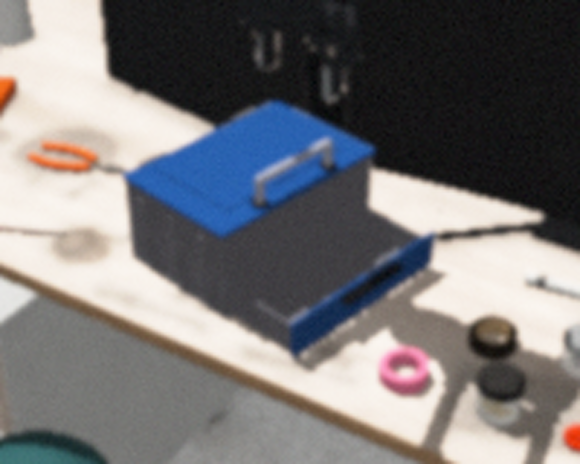

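Open fingers show at about (295,60), straddling the bar at (293,170) from above. Descend and grip.

step_arm --increments '[{"grip": 1, "delta_pos": [0, 0, -0.03], "twist": 0}, {"grip": 1, "delta_pos": [0, 0, -0.03], "twist": 0}, {"grip": 1, "delta_pos": [0, 0, -0.025], "twist": 0}, {"grip": 1, "delta_pos": [0, 0, -0.018], "twist": 0}, {"grip": 0.5, "delta_pos": [0, 0, 0], "twist": 0}, {"grip": 0, "delta_pos": [0, 0, 0], "twist": 0}, {"grip": 0, "delta_pos": [0, 0, 0], "twist": 0}, {"grip": 0, "delta_pos": [0, 0, 0], "twist": 0}, {"grip": 0, "delta_pos": [0, 0, 0], "twist": 0}]' --force 25

```text
clock: 2.2
position: [0.5297, 0.1239, 0.1299]
ee_rot: [0.704, 0.076, 0.702, -0.076]
contact_force: [-0.2, -0.5, -0.1]
width: 0.0254
```

step_arm --increments '[{"grip": 0, "delta_pos": [0, 0, 0], "twist": 0}, {"grip": 0, "delta_pos": [0, 0, 0], "twist": 0}, {"grip": 0, "delta_pos": [0, 0, 0], "twist": 0}, {"grip": 0, "delta_pos": [0, 0, 0], "twist": 0}]'

```text
clock: 2.53
position: [0.5305, 0.1277, 0.1299]
ee_rot: [0.704, 0.08, 0.702, -0.074]
contact_force: [0.9, 11.4, 0.7]
width: 0.0086
```

The grip pulled the tool about 5 mm to +y, so I'll shift the command to match, then swing the arc.

step_arm --increments '[{"grip": 0, "delta_pos": [0.001, 0.005, 0.001], "twist": 0}, {"grip": 0, "delta_pos": [0.0015, 0.007, 0.022], "twist": 0}, {"grip": 0, "delta_pos": [0.0025, 0.01, 0.021], "twist": 0}, {"grip": 0, "delta_pos": [0.003, 0.0125, 0.019], "twist": 0}, {"grip": 0, "delta_pos": [0.003, 0.0155, 0.016], "twist": 0}, {"grip": 0, "delta_pos": [0.004, 0.018, 0.0145], "twist": 0}, {"grip": 0, "delta_pos": [0.004, 0.02, 0.0115], "twist": 0}, {"grip": 0, "delta_pos": [0.005, 0.021, 0.008], "twist": 0}, {"grip": 0, "delta_pos": [0.005, 0.022, 0.005], "twist": 0}, {"grip": 0, "delta_pos": [0, 0, 0], "twist": 0}]'

```text
clock: 3.37
position: [0.5586, 0.2578, 0.2495]
ee_rot: [0.704, 0.077, 0.702, -0.074]
contact_force: [-3.3, -1.1, 10.6]
width: 0.0091
```

step_arm --increments '[{"grip": 0, "delta_pos": [0.003, 0.0155, 0.001], "twist": 0}, {"grip": 0, "delta_pos": [0.003, 0.0145, 0], "twist": 0}, {"grip": 0, "delta_pos": [0.003, 0.015, -0.002], "twist": 0}, {"grip": 0, "delta_pos": [0.0035, 0.015, -0.003], "twist": 0}, {"grip": 0, "delta_pos": [0.003, 0.014, -0.005], "twist": 0}, {"grip": 0, "delta_pos": [0, 0, 0], "twist": 0}, {"grip": 0, "delta_pos": [0, 0, 0], "twist": 0}]'

```text
clock: 3.95
position: [0.5743, 0.3312, 0.237]
ee_rot: [0.704, 0.077, 0.703, -0.075]
contact_force: [0.9, 2.2, 4.6]
width: 0.0092
```

```bash
python3 - <<'E'
from h import *
st()
d=grab("scene"); save(d,"s2.png",(180,60,400,290),2.6)
E
```

```text
t 3.95 pos [0.5743 0.3312 0.237 ] jawyaw 77.7 F [0.9 2.2 4.6] w 0.0092 q [ 0.42  0.41  1.29  0.    1.44 -0.94]
```

View pics/s2.png

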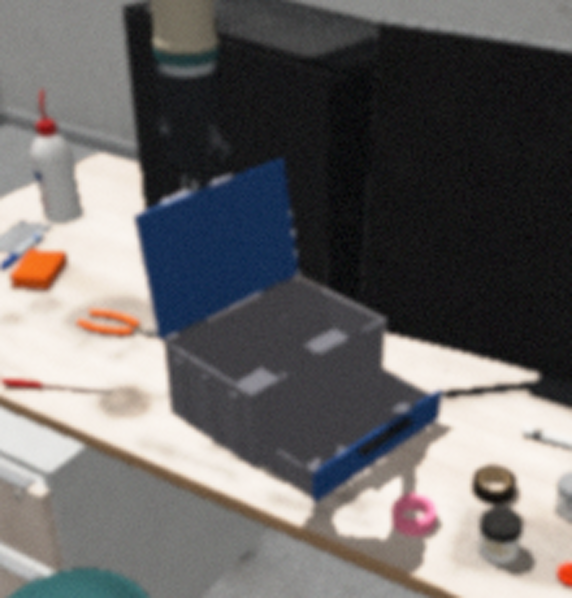

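The lid stands just past vertical at (215,245), still held. Open a little, lift clear and let it drop back.

step_arm --increments '[{"grip": 0.22, "delta_pos": [0, 0, 0], "twist": 0}, {"grip": 0.22, "delta_pos": [0, 0, 0], "twist": 0}, {"grip": 0.22, "delta_pos": [0, 0, 0], "twist": 0}, {"grip": 0.22, "delta_pos": [0, 0, 0.015], "twist": 0}, {"grip": 0.22, "delta_pos": [0, 0, 0.025], "twist": 0}, {"grip": 0.22, "delta_pos": [0, 0, 0.03], "twist": 0}, {"grip": 0.22, "delta_pos": [0, 0, 0.03], "twist": 0}, {"grip": 0.22, "delta_pos": [0, 0, 0.03], "twist": 0}, {"grip": 0.5, "delta_pos": [0, 0, 0], "twist": 0}, {"grip": 0.7, "delta_pos": [0, 0, 0], "twist": 0}]'

```text
clock: 4.83
position: [0.5739, 0.3285, 0.369]
ee_rot: [0.704, 0.077, 0.702, -0.076]
contact_force: [-0.3, -0.7, -1.0]
width: 0.0417
```

```bash
python3 - <<'E'
from h import *
st()
d=grab("scene"); save(d,"s3.png",(180,60,480,310),2.4)
E
```

```text
t 4.83 pos [0.5739 0.3285 0.369 ] jawyaw 77.6 F [-0.3 -0.7 -1. ] w 0.0417 q [ 0.41  0.38  1.03 -0.    1.74 -0.94]
```

View pics/s3.png

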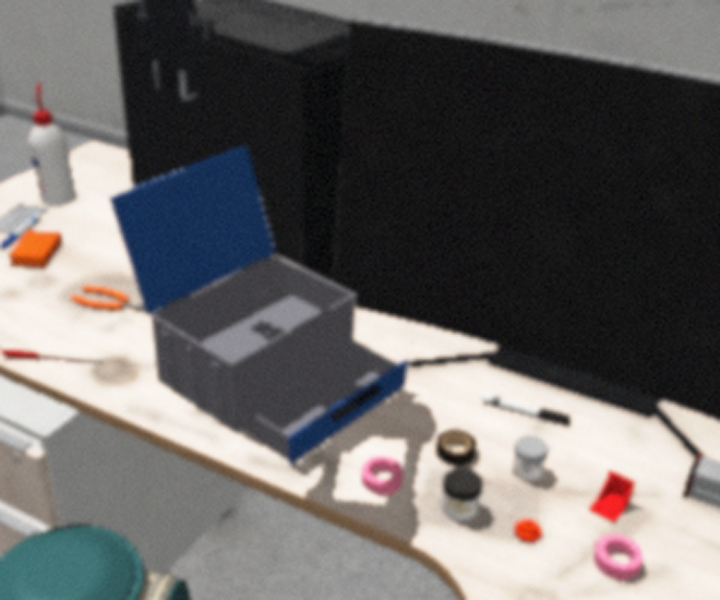

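The lid rests open at its stop at (195,225), and all the parts are undisturbed. Go to the black-lid jar.

step_arm --increments '[{"grip": 0.8, "delta_pos": [-0.0087, -0.0328, -0.0166], "twist": 0}, {"grip": 0.8, "delta_pos": [-0.0087, -0.0328, -0.0166], "twist": 0}, {"grip": 0.8, "delta_pos": [-0.0087, -0.0328, -0.0166], "twist": 0}, {"grip": 0.8, "delta_pos": [-0.0087, -0.0328, -0.0166], "twist": 0}, {"grip": 0.8, "delta_pos": [-0.0087, -0.0328, -0.0166], "twist": 0}, {"grip": 0.8, "delta_pos": [-0.0087, -0.0328, -0.0166], "twist": 0}, {"grip": 0.8, "delta_pos": [-0.0087, -0.0328, -0.0166], "twist": 0}, {"grip": 0.8, "delta_pos": [-0.0087, -0.0328, -0.0166], "twist": 0}, {"grip": 0.8, "delta_pos": [-0.0087, -0.0328, -0.0166], "twist": 0}, {"grip": 0.8, "delta_pos": [-0.0087, -0.0328, -0.0166], "twist": 0}]'

```text
clock: 5.72
position: [0.4838, -0.0007, 0.1986]
ee_rot: [0.702, 0.076, 0.704, -0.076]
contact_force: [1.6, -0.2, -0.2]
width: 0.0685
```

step_arm --increments '[{"grip": 0.8, "delta_pos": [-0.0087, -0.0328, -0.0166], "twist": 0}, {"grip": 0.8, "delta_pos": [-0.0087, -0.0328, -0.0166], "twist": 0}, {"grip": 0.8, "delta_pos": [-0.0087, -0.0328, -0.0166], "twist": 0}, {"grip": 0.8, "delta_pos": [-0.0087, -0.0328, -0.0166], "twist": 0}, {"grip": 0.8, "delta_pos": [-0.0087, -0.0328, -0.0166], "twist": 0}, {"grip": 0.8, "delta_pos": [0, 0, 0], "twist": 0}, {"grip": 0.8, "delta_pos": [0, 0, 0], "twist": 0}]'

```text
clock: 6.3
position: [0.4402, -0.1638, 0.1159]
ee_rot: [0.701, 0.079, 0.705, -0.077]
contact_force: [0.1, -0.6, 0.1]
width: 0.0684
```

```bash
python3 - <<'E'
from h import *
st()
d=grab("scene"); save(d,"s4.png",(330,180,530,330),4)
E
```

```text
t 6.3 pos [ 0.4402 -0.1638  0.1159] jawyaw 77.4 F [ 0.1 -0.6  0.1] w 0.0684 q [-0.5   0.22  1.9   0.    1.03 -1.86]
```

View pics/s4.png

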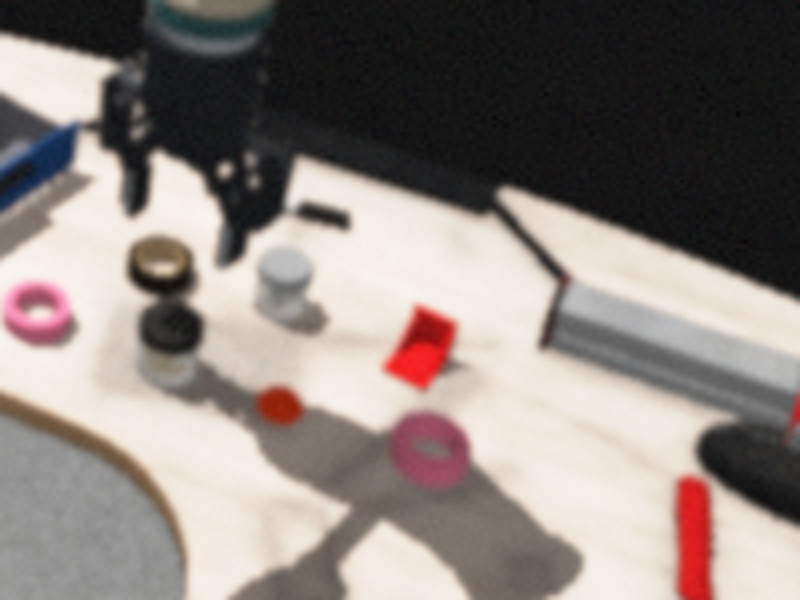

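The fingers sit above the black-lid jar (170,330), with the tape (160,260), grey jar (285,280), gear (280,405) and bracket (425,345) in place. Cross-check the positions from this second view.

```bash
python3 - <<'E'
from h import *
import pickle
d=pickle.load(open("scene0.pkl","rb"))
for n,(u,v),z in [("noz",(170,326),.046),("tape",(161,257),.019),("screw",(285,268),.043),("gear",(280,403),.010),("brk base corner L",(386,364),.002),("R",(424,387),.002)]:
    print(n,ray(d,u/4+330-.4,v/4+180-.4,z).round(3))
E
```

```text
noz [ 0.44  -0.164  0.046]
tape [ 0.534 -0.117  0.019]
screw [ 0.543 -0.209  0.043]
gear [ 0.447 -0.247  0.01 ]
brk base corner L [ 0.531 -0.296  0.002]
R [ 0.523 -0.326  0.002]
```

Agreement is within 3 mm. Descend 0.104 to TCP z 0.012 and grip.

step_arm --increments '[{"grip": 0.8, "delta_pos": [0.001, 0, -0.035], "twist": 0}, {"grip": 0.8, "delta_pos": [0, 0, -0.035], "twist": 0}, {"grip": 0.8, "delta_pos": [0, 0, -0.034], "twist": 0}, {"grip": 0.4, "delta_pos": [0, 0, 0], "twist": 0}, {"grip": 0.3, "delta_pos": [0, 0, 0], "twist": 0}, {"grip": 0.3, "delta_pos": [0, 0, 0], "twist": 0}, {"grip": 0.3, "delta_pos": [0, 0, 0], "twist": 0}, {"grip": 0.3, "delta_pos": [0, 0, 0], "twist": 0}]' --force 40

```text
clock: 7.02
position: [0.4454, -0.1639, 0.0162]
ee_rot: [0.704, 0.075, 0.702, -0.076]
contact_force: [0.1, -0.2, 0.3]
width: 0.0453
```

step_arm --increments '[{"grip": 0.3, "delta_pos": [0, 0, 0.035], "twist": 0}, {"grip": 0.3, "delta_pos": [0, 0, 0.04], "twist": 0}, {"grip": 0.3, "delta_pos": [0, 0.01, 0.04], "twist": 0}, {"grip": 0.3, "delta_pos": [0.002, 0.03, 0.028], "twist": 0}, {"grip": 0.3, "delta_pos": [0.003, 0.03, 0.028], "twist": 0}, {"grip": 0.3, "delta_pos": [0.003, 0.038, 0.014], "twist": 0}, {"grip": 0.3, "delta_pos": [0.003, 0.038, 0], "twist": 0}, {"grip": 0.3, "delta_pos": [0.003, 0.038, 0], "twist": 0}, {"grip": 0.3, "delta_pos": [0.003, 0.038, 0], "twist": 0}, {"grip": 0.3, "delta_pos": [0.003, 0.038, 0], "twist": 0}]'

```text
clock: 7.85
position: [0.4638, 0.0983, 0.2013]
ee_rot: [0.704, 0.077, 0.702, -0.076]
contact_force: [1.3, 0.6, -0.8]
width: 0.0455
```

step_arm --increments '[{"grip": 0.3, "delta_pos": [0.004, 0.038, 0], "twist": 0}, {"grip": 0.3, "delta_pos": [0.004, 0.038, 0], "twist": 0}, {"grip": 0.3, "delta_pos": [0.003, 0.032, 0], "twist": 0}, {"grip": 0.3, "delta_pos": [0, 0, -0.02], "twist": 0}, {"grip": 0.3, "delta_pos": [0, 0, 0], "twist": 0}]'

```text
clock: 8.27
position: [0.4731, 0.2059, 0.1783]
ee_rot: [0.702, 0.075, 0.704, -0.075]
contact_force: [-0.3, -0.8, -0.0]
width: 0.0457
```

```bash
python3 - <<'E'
from h import *
st()
d=grab("top"); save(d,"t5.png",(235,140,355,240),6)
print(st() is None)
E
```

```text
t 8.27 pos [0.4731 0.2059 0.1783] jawyaw 77.8 F [-0.3 -0.8 -0. ] w 0.0457 q [ 0.28  0.23  1.71  0.    1.21 -1.08]
t 8.32 pos [0.4733 0.2047 0.1791] jawyaw 77.7 F [ 0.5 -1.6 -0.4] w 0.0453 q [ 0.27  0.22  1.71 -0.    1.21 -1.08]
False
```

View pics/t5.png

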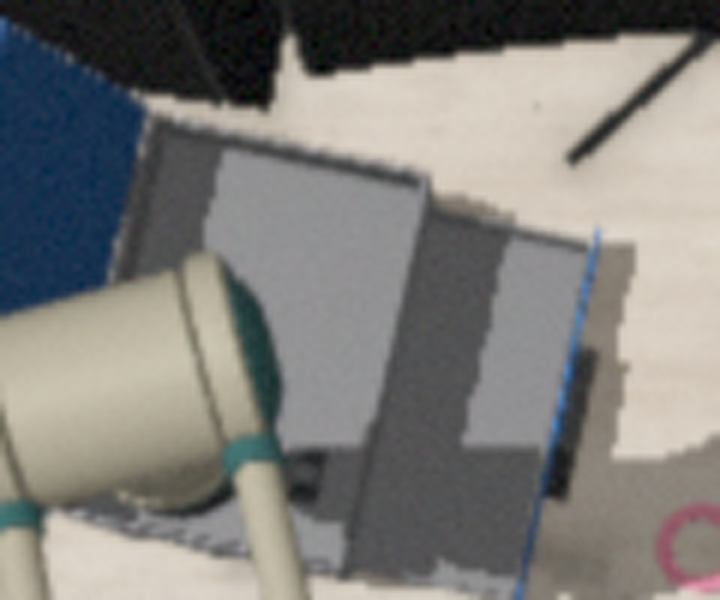

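The rim shows well: front corners (428,180) and (345,578), far rear (152,112). The jar is under the wrist at about (200,490). Check the case pose from the rim.

```bash
python3 - <<'E'
from h import *
import pickle
d=pickle.load(open("top0.pkl","rb"))
c,q=np.cos(CY),np.sin(CY)
for u,v,z in [(428,180,.11),(345,578,.11),(152,112,.11),(598,235,.052),(520,595,.052)]:
    P=ray(d,u/6+235-.4,v/6+140-.4,z); x,y=P[:2]-CP; print(P.round(3),(c*x+q*y).round(4),(-q*x+c*y).round(4))
E
```

```text
[0.635 0.093 0.11 ] -0.0761 -0.1093
[0.414 0.137 0.11 ] -0.0807 0.115
[0.673 0.248 0.11 ] 0.0825 -0.1134
[ 0.613 -0.002  0.052] -0.1743 -0.109
[0.408 0.042 0.052] -0.1754 0.1013
```

step_arm --increments '[{"grip": 0.3, "delta_pos": [0.001, 0, -0.03], "twist": 0}, {"grip": 0.3, "delta_pos": [0, 0, -0.03], "twist": 0}, {"grip": 0.3, "delta_pos": [0, 0, -0.025], "twist": 0}, {"grip": 0.3, "delta_pos": [0, 0, -0.014], "twist": 0}, {"grip": 0.3, "delta_pos": [0, 0, -0.004], "twist": 0}, {"grip": 0.3, "delta_pos": [0, 0, 0], "twist": 0}]'

```text
clock: 8.82
position: [0.4757, 0.2034, 0.0765]
ee_rot: [0.703, 0.077, 0.703, -0.077]
contact_force: [0.2, -0.2, -0.4]
width: 0.0452
```

step_arm --increments '[{"grip": 0.75, "delta_pos": [0, 0, 0], "twist": 0}, {"grip": 0.75, "delta_pos": [0, 0, 0], "twist": 0}, {"grip": 0.75, "delta_pos": [0, 0, 0], "twist": 0}, {"grip": 0.75, "delta_pos": [0, 0, 0], "twist": 0}, {"grip": 0.75, "delta_pos": [0, 0, 0.02], "twist": 0}, {"grip": 0.75, "delta_pos": [0, 0, 0.03], "twist": 0}, {"grip": 0.75, "delta_pos": [0, 0, 0.04], "twist": 0}, {"grip": 0.75, "delta_pos": [0, -0.01, 0.035], "twist": 0}, {"grip": 0.75, "delta_pos": [0.004, -0.035, 0], "twist": 0}, {"grip": 0.75, "delta_pos": [0.006, -0.036, 0], "twist": 0}]'

```text
clock: 9.65
position: [0.4874, 0.124, 0.2049]
ee_rot: [0.706, 0.076, 0.701, -0.074]
contact_force: [0.9, -0.0, -0.8]
width: 0.0644
```

step_arm --increments '[{"grip": 0.75, "delta_pos": [0.006, -0.036, 0], "twist": 0}, {"grip": 0.75, "delta_pos": [0.006, -0.036, 0], "twist": 0}, {"grip": 0.75, "delta_pos": [0.006, -0.036, 0], "twist": 0}, {"grip": 0.75, "delta_pos": [0.006, -0.036, 0], "twist": 0}, {"grip": 0.75, "delta_pos": [0.006, -0.036, 0], "twist": 0}, {"grip": 0.75, "delta_pos": [0.007, -0.036, -0.01], "twist": 0}, {"grip": 0.75, "delta_pos": [0.007, -0.036, -0.015], "twist": 0}, {"grip": 0.75, "delta_pos": [0.008, -0.036, -0.02], "twist": 0}, {"grip": 0.75, "delta_pos": [0.006, -0.036, -0.02], "twist": 0}, {"grip": 0.75, "delta_pos": [0, 0, 0], "twist": 0}]'

```text
clock: 10.48
position: [0.5435, -0.2062, 0.1331]
ee_rot: [0.702, 0.077, 0.704, -0.079]
contact_force: [-1.1, 0.9, 0.2]
width: 0.0641
```

```bash
python3 - <<'E'
from h import *
st()
d=grab("top"); save(d,"t6.png",(235,140,455,250),3.6)
st()
E
```

```text
t 10.48 pos [ 0.5435 -0.2062  0.1331] jawyaw 77.4 F [-1.1  0.9  0.2] w 0.0641 q [-0.48  0.36  1.64 -0.    1.15 -1.83]
t 10.53 pos [ 0.5431 -0.2031  0.1344] jawyaw 77.4 F [-0.9  0.5  0.3] w 0.0643 q [-0.48  0.35  1.64 -0.    1.15 -1.83]
```

View pics/t6.png

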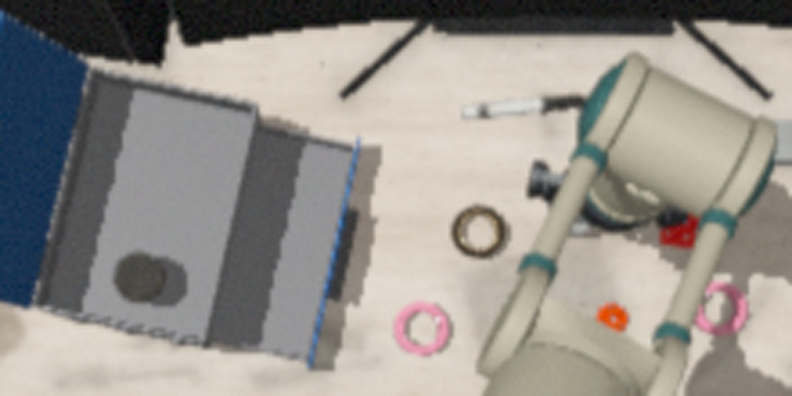

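The black-lid jar stands in the bay at (140,277), and the tape (480,231), gear (612,318) and bracket (680,232) are unmoved. Take the grey jar.

step_arm --increments '[{"grip": 0.75, "delta_pos": [0.001, -0.005, -0.03], "twist": 0}, {"grip": 0.75, "delta_pos": [0, 0, -0.035], "twist": 0}, {"grip": 0.75, "delta_pos": [0, 0, -0.035], "twist": 0}, {"grip": 0.75, "delta_pos": [0, 0, -0.022], "twist": 0}, {"grip": 0.3, "delta_pos": [0, 0, 0], "twist": 0}, {"grip": 0.25, "delta_pos": [0, 0, 0], "twist": 0}, {"grip": 0.25, "delta_pos": [0, 0, 0], "twist": 0}, {"grip": 0.25, "delta_pos": [0, 0, 0], "twist": 0}, {"grip": 0.25, "delta_pos": [0, 0, 0], "twist": 0}]'

```text
clock: 11.28
position: [0.5463, -0.2057, 0.0166]
ee_rot: [0.704, 0.076, 0.702, -0.077]
contact_force: [0.2, -0.3, -0.3]
width: 0.0404
```

step_arm --increments '[{"grip": 0.25, "delta_pos": [0, 0, 0.035], "twist": 0}, {"grip": 0.25, "delta_pos": [0, 0, 0.04], "twist": 0}, {"grip": 0.25, "delta_pos": [0, 0.01, 0.038], "twist": 0}, {"grip": 0.25, "delta_pos": [0, 0.03, 0.028], "twist": 0}, {"grip": 0.25, "delta_pos": [0, 0.03, 0.028], "twist": 0}, {"grip": 0.25, "delta_pos": [0, 0.038, 0.014], "twist": 0}, {"grip": 0.25, "delta_pos": [0, 0.038, 0], "twist": 0}, {"grip": 0.25, "delta_pos": [0, 0.038, 0], "twist": 0}, {"grip": 0.25, "delta_pos": [0, 0.038, 0], "twist": 0}, {"grip": 0.25, "delta_pos": [0, 0.038, 0], "twist": 0}]'

```text
clock: 12.12
position: [0.5447, 0.0565, 0.1993]
ee_rot: [0.704, 0.076, 0.702, -0.076]
contact_force: [0.3, 0.1, -0.8]
width: 0.0404
```

step_arm --increments '[{"grip": 0.25, "delta_pos": [0, 0.038, 0], "twist": 0}, {"grip": 0.25, "delta_pos": [0, 0.038, 0], "twist": 0}, {"grip": 0.25, "delta_pos": [0, 0.038, 0], "twist": 0}, {"grip": 0.25, "delta_pos": [0, 0.022, 0], "twist": 0}, {"grip": 0.25, "delta_pos": [0, 0, -0.03], "twist": 0}, {"grip": 0.25, "delta_pos": [0, 0, -0.03], "twist": 0}, {"grip": 0.25, "delta_pos": [0, 0, 0], "twist": 0}]'

```text
clock: 12.7
position: [0.5408, 0.1907, 0.1337]
ee_rot: [0.7, 0.075, 0.706, -0.077]
contact_force: [-2.4, -0.3, -0.9]
width: 0.0405
```

Still held. Set it down (TCP z ≈ 0.076), release, rise and head for the tape.

step_arm --increments '[{"grip": 0.25, "delta_pos": [0.001, 0, -0.03], "twist": 0}, {"grip": 0.25, "delta_pos": [0, 0, -0.02], "twist": 0}, {"grip": 0.25, "delta_pos": [0, 0, -0.01], "twist": 0}, {"grip": 0.25, "delta_pos": [0, 0, 0], "twist": 0}, {"grip": 0.7, "delta_pos": [0, 0, 0], "twist": 0}, {"grip": 0.7, "delta_pos": [0, 0, 0], "twist": 0}, {"grip": 0.7, "delta_pos": [0, 0, 0], "twist": 0}, {"grip": 0.7, "delta_pos": [0, 0, 0], "twist": 0}, {"grip": 0.7, "delta_pos": [0, 0, 0.02], "twist": 0}, {"grip": 0.7, "delta_pos": [0, 0, 0.03], "twist": 0}]'

```text
clock: 13.53
position: [0.5437, 0.1902, 0.126]
ee_rot: [0.701, 0.076, 0.705, -0.077]
contact_force: [-0.6, -0.4, -1.1]
width: 0.0596
```

step_arm --increments '[{"grip": 0.9, "delta_pos": [0, 0, 0.04], "twist": 0}, {"grip": 0.9, "delta_pos": [0, -0.01, 0.035], "twist": 0}, {"grip": 0.9, "delta_pos": [0, -0.036, 0], "twist": 0}, {"grip": 0.9, "delta_pos": [0, -0.038, 0], "twist": 0}, {"grip": 0.9, "delta_pos": [-0.001, -0.038, 0], "twist": 0}, {"grip": 0.9, "delta_pos": [-0.002, -0.038, 0], "twist": 0}, {"grip": 0.9, "delta_pos": [-0.002, -0.038, 0], "twist": 0}, {"grip": 0.9, "delta_pos": [-0.002, -0.038, -0.01], "twist": 0}, {"grip": 0.9, "delta_pos": [-0.002, -0.038, -0.02], "twist": 0}, {"grip": 0.9, "delta_pos": [-0.002, -0.036, -0.02], "twist": 0}]'

```text
clock: 14.37
position: [0.5355, -0.1204, 0.1544]
ee_rot: [0.705, 0.076, 0.701, -0.077]
contact_force: [-0.1, -0.3, -0.4]
width: 0.0768
```

```bash
python3 - <<'E'
from h import *
st()
d=grab("scene"); save(d,"s7.png",(230,130,480,320),3.2)
st()
E
```

```text
t 14.37 pos [ 0.5355 -0.1204  0.1544] jawyaw 77.6 F [-0.1 -0.3 -0.4] w 0.0768 q [-0.35  0.29  1.69  0.    1.16 -1.7 ]
t 14.42 pos [ 0.5329 -0.1264  0.1498] jawyaw 77.5 F [-2.  -4.3 -3. ] w 0.0769 q [-0.36  0.3   1.69 -0.01  1.16 -1.7 ]
```

View pics/s7.png

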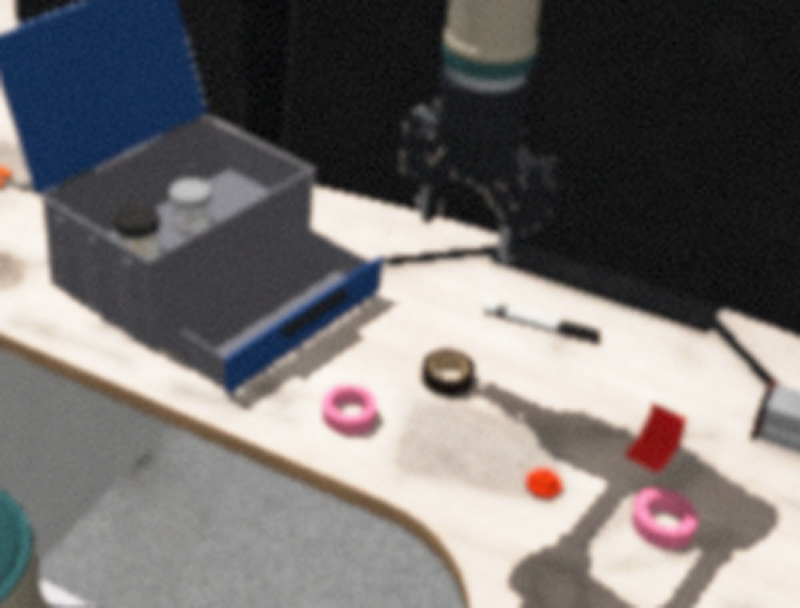

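The lid is still open. Both jars are in the bay at (137,230) and (190,205). The tape at (448,370) is unmoved. Descend on the tape.

step_arm --increments '[{"grip": 0.9, "delta_pos": [0, 0, -0.035], "twist": 0}, {"grip": 0.9, "delta_pos": [0, 0, -0.035], "twist": 0}, {"grip": 0.9, "delta_pos": [0, 0, -0.035], "twist": 0}, {"grip": 0.9, "delta_pos": [0, 0, -0.03], "twist": 0}, {"grip": 0.9, "delta_pos": [0, 0, 0], "twist": 0}, {"grip": 0.9, "delta_pos": [0, 0, 0], "twist": 0}]'

```text
clock: 14.92
position: [0.5342, -0.1177, 0.0176]
ee_rot: [0.702, 0.076, 0.704, -0.076]
contact_force: [0.8, -0.4, 0.1]
width: 0.0772
```

step_arm --increments '[{"grip": 0.9, "delta_pos": [-0.001, -0.001, -0.014], "twist": 0}, {"grip": 0.6, "delta_pos": [0, 0, 0], "twist": 0}, {"grip": 0.4, "delta_pos": [0, 0, 0], "twist": 0}, {"grip": 0.4, "delta_pos": [0, 0, 0], "twist": 0}, {"grip": 0.4, "delta_pos": [0, 0, 0], "twist": 0}, {"grip": 0.4, "delta_pos": [0, 0, 0], "twist": 0}, {"grip": 0.4, "delta_pos": [0, 0, 0], "twist": 0}]'

```text
clock: 15.5
position: [0.5352, -0.1194, 0.0065]
ee_rot: [0.704, 0.076, 0.702, -0.076]
contact_force: [-1.8, 0.2, 6.5]
width: 0.0486
```

step_arm --increments '[{"grip": 0.4, "delta_pos": [0, 0, 0.035], "twist": 0}, {"grip": 0.4, "delta_pos": [0, 0, 0.04], "twist": 0}, {"grip": 0.4, "delta_pos": [0, 0, 0.04], "twist": 0}, {"grip": 0.4, "delta_pos": [0.006, 0.025, 0.03], "twist": 0}, {"grip": 0.4, "delta_pos": [0.008, 0.032, 0.02], "twist": 0}, {"grip": 0.4, "delta_pos": [0.008, 0.036, 0.01], "twist": 0}, {"grip": 0.4, "delta_pos": [0.008, 0.036, 0], "twist": 0}, {"grip": 0.4, "delta_pos": [0.008, 0.036, 0], "twist": 0}, {"grip": 0.4, "delta_pos": [0.008, 0.036, 0], "twist": 0}, {"grip": 0.4, "delta_pos": [0.008, 0.036, 0], "twist": 0}]'

```text
clock: 16.33
position: [0.5882, 0.1198, 0.1808]
ee_rot: [0.704, 0.076, 0.702, -0.076]
contact_force: [0.2, -0.5, -0.8]
width: 0.0488
```

step_arm --increments '[{"grip": 0.4, "delta_pos": [0.008, 0.036, 0], "twist": 0}, {"grip": 0.4, "delta_pos": [0.007, 0.024, 0], "twist": 0}, {"grip": 0.4, "delta_pos": [0, 0, -0.03], "twist": 0}, {"grip": 0.4, "delta_pos": [0, 0, -0.03], "twist": 0}, {"grip": 0.4, "delta_pos": [0, 0, -0.02], "twist": 0}, {"grip": 0.4, "delta_pos": [0, 0, 0], "twist": 0}, {"grip": 0.4, "delta_pos": [0, 0, 0], "twist": 0}]'

```text
clock: 16.92
position: [0.6025, 0.178, 0.0992]
ee_rot: [0.703, 0.076, 0.703, -0.076]
contact_force: [0.5, -0.4, -0.9]
width: 0.049
```

step_arm --increments '[{"grip": 0.4, "delta_pos": [0, 0, -0.02], "twist": 0}, {"grip": 0.4, "delta_pos": [0, 0, -0.012], "twist": 0}, {"grip": 0.4, "delta_pos": [0, 0, 0], "twist": 0}, {"grip": 0.75, "delta_pos": [0, 0, 0], "twist": 0}, {"grip": 0.75, "delta_pos": [0, 0, 0], "twist": 0}, {"grip": 0.75, "delta_pos": [0, 0, 0], "twist": 0}, {"grip": 0.75, "delta_pos": [0, 0, 0], "twist": 0}, {"grip": 0.75, "delta_pos": [0, 0, 0.025], "twist": 0}, {"grip": 0.75, "delta_pos": [0, 0, 0.035], "twist": 0}, {"grip": 0.75, "delta_pos": [0, 0, 0.04], "twist": 0}]'

```text
clock: 17.75
position: [0.6016, 0.1776, 0.1669]
ee_rot: [0.702, 0.076, 0.704, -0.077]
contact_force: [0.8, 1.0, 0.5]
width: 0.064
```

step_arm --increments '[{"grip": 0.65, "delta_pos": [-0.003, -0.036, 0.02], "twist": 1}, {"grip": 0.65, "delta_pos": [-0.004, -0.038, 0], "twist": 1}, {"grip": 0.65, "delta_pos": [-0.004, -0.038, 0], "twist": 1}, {"grip": 0.65, "delta_pos": [-0.004, -0.038, 0], "twist": 1}, {"grip": 0.65, "delta_pos": [-0.004, -0.038, 0], "twist": 1}, {"grip": 0.65, "delta_pos": [-0.004, -0.038, 0], "twist": 1}, {"grip": 0.65, "delta_pos": [-0.004, -0.038, 0], "twist": 0}, {"grip": 0.65, "delta_pos": [-0.004, -0.038, 0], "twist": 0}, {"grip": 0.65, "delta_pos": [-0.004, -0.038, 0], "twist": 0}, {"grip": 0.65, "delta_pos": [-0.004, -0.038, 0], "twist": 0}]'

```text
clock: 18.58
position: [0.5636, -0.202, 0.1881]
ee_rot: [0.707, 0.039, 0.705, -0.039]
contact_force: [1.6, 0.0, 0.7]
width: 0.0554
```

```bash
python3 - <<'E'
from h import *
st()
d=grab("top"); save(d,"t8.png",(235,140,455,250),3.6)
d=grab("scene"); a=cv2.imread("pics/t8.png"); b=d["img"][190:310,320:530,::-1]; b=cv2.resize(b,None,fx=3.6,fy=3.6,interpolation=2)
o=np.vstack([a[:,:756],b]); cv2.imwrite("pics/m8.png",cv2.resize(o,(540,592),interpolation=cv2.INTER_AREA)); print(o.shape)
st()
E
```

```text
t 18.58 pos [ 0.5636 -0.202   0.1881] jawyaw 83.6 F [1.6 0.  0.7] w 0.0554 q [-0.46  0.34  1.53  0.    1.28 -1.92]
(828, 756, 3)
t 18.68 pos [ 0.5636 -0.2063  0.1878] jawyaw 83.3 F [-0.9  1.   0.1] w 0.0559 q [-0.46  0.34  1.52 -0.    1.28 -1.92]
```

View pics/m8.png

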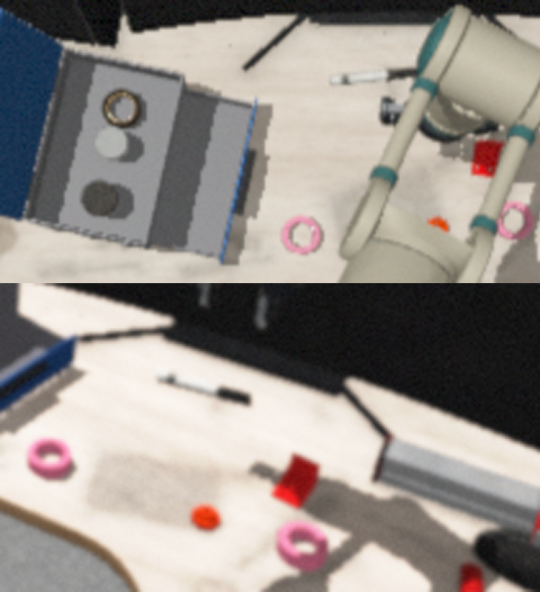

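Tape, grey jar and black jar are all in the bay at (122,107), (112,143) and (100,198). The bracket (487,158) and gear (437,225) are unmoved. On to the bracket.

step_arm --increments '[{"grip": 0.65, "delta_pos": [-0.005, -0.036, -0.01], "twist": 0}, {"grip": 0.65, "delta_pos": [-0.005, -0.036, -0.015], "twist": 0}, {"grip": 0.65, "delta_pos": [-0.005, -0.036, -0.02], "twist": 0}, {"grip": 0.65, "delta_pos": [0, 0, -0.035], "twist": 0}, {"grip": 0.65, "delta_pos": [0, 0, -0.035], "twist": 0}, {"grip": 0.65, "delta_pos": [0, 0, -0.01], "twist": 0}, {"grip": 0.65, "delta_pos": [0, 0, 0], "twist": 0}, {"grip": 0.65, "delta_pos": [0, 0, 0], "twist": 0}]'

```text
clock: 19.35
position: [0.5496, -0.3076, 0.0629]
ee_rot: [0.706, 0.039, 0.706, -0.039]
contact_force: [-0.2, -0.7, 0.8]
width: 0.0555
```

```bash
python3 - <<'E'
from h import *
st()
d=grab("scene"); save(d,"s9.png",(380,200,500,300),6)
E
```

```text
t 19.35 pos [ 0.5496 -0.3076  0.0629] jawyaw 83.7 F [-0.2 -0.7  0.8] w 0.0555 q [-0.62  0.49  1.62  0.    1.04 -2.08]
```

View pics/s9.png

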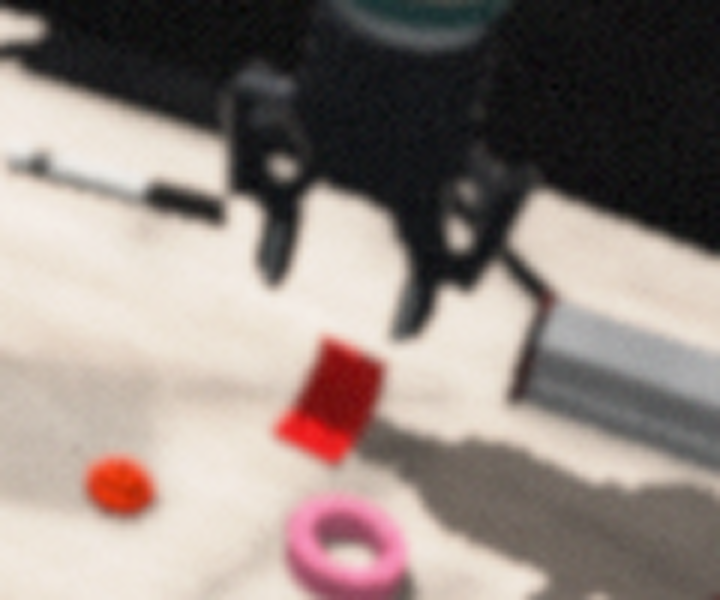

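The bracket is under the fingers: base corners (276,432) and (338,464), upright top corners (322,340) and (385,365). Refine.

```bash
python3 - <<'E'
from h import *
import pickle
from scipy.optimize import least_squares
s=pickle.load(open("scene0.pkl","rb"));t=pickle.load(open("top0.pkl","rb"))
S=lambda u,v:(s,np.array([u/6+380-.4,v/6+200-.4])); T=lambda u,v:(t,np.array([u/8.889+410-.45,v/8.889+185-.45]))
o=[(S(276,432),(-1,-1,4)),(S(338,464),(1,-1,4)),(S(322,340),(-1,1,34)),(S(385,365),(1,1,34)),(T(75,205),(-1,-1,4)),(T(157,210),(1,-1,4)),(T(90,82),(-1,1,34)),(T(185,92),(1,1,34))]
def f(p):
    c,q=np.cos(p[2]),np.sin(p[2]);r=[]
    for (d,uv),(a,b,z) in o:
        x,y=a*.017,b*.023; r+=list(proj(d,[p[0]+c*x-q*y,p[1]+q*x+c*y,z/1e3])[0]-uv)
    return r
r=least_squares(f,[.545,-.31,-1.6]);print(r.x[:2],np.degrees(r.x[2]),r.fun.round(1))
E
```

```text
[ 0.54127415 -0.31434409] -95.06056051540057 [-0.8  0.7  0.2  0.6 -0.4 -0.7  0.5  0.  -0.4 -0.1  0.2  0.2  0.6 -0.3
 -0.2 -0.6]
```

step_arm --increments '[{"grip": 0.65, "delta_pos": [0, -0.005, -0.02], "twist": 1}, {"grip": 0.65, "delta_pos": [0, 0, -0.025], "twist": 0}, {"grip": 0.65, "delta_pos": [0, 0, -0.01], "twist": 0}, {"grip": 0.3, "delta_pos": [0, 0, 0], "twist": 0}, {"grip": 0.15, "delta_pos": [0, 0, 0], "twist": 0}, {"grip": 0.15, "delta_pos": [0, 0, 0], "twist": 0}, {"grip": 0.15, "delta_pos": [0, 0, 0], "twist": 0}, {"grip": 0.15, "delta_pos": [0, 0, 0], "twist": 0}]' --force 30

```text
clock: 20.07
position: [0.5498, -0.3136, 0.0085]
ee_rot: [0.707, 0.033, 0.706, -0.034]
contact_force: [-0.4, 0.1, 3.7]
width: 0.0313
```

step_arm --increments '[{"grip": 0.15, "delta_pos": [0, 0, 0.035], "twist": 0}, {"grip": 0.15, "delta_pos": [0, 0, 0.04], "twist": 0}, {"grip": 0.15, "delta_pos": [0, 0, 0.04], "twist": -7}, {"grip": 0.15, "delta_pos": [0, 0.03, 0.025], "twist": -7}, {"grip": 0.15, "delta_pos": [0.001, 0.03, 0], "twist": -7}, {"grip": 0.15, "delta_pos": [0.001, 0.03, 0], "twist": -7}, {"grip": 0.15, "delta_pos": [0.001, 0.03, 0], "twist": -7}, {"grip": 0.15, "delta_pos": [0.001, 0.03, 0], "twist": -7}, {"grip": 0.15, "delta_pos": [0.001, 0.03, 0], "twist": -7}, {"grip": 0.15, "delta_pos": [0.001, 0.03, 0], "twist": -7}]'

```text
clock: 20.9
position: [0.5549, -0.1018, 0.1479]
ee_rot: [0.607, 0.363, 0.606, -0.363]
contact_force: [1.1, -0.3, -1.4]
width: 0.0309
```

step_arm --increments '[{"grip": 0.15, "delta_pos": [0.001, 0.03, 0], "twist": -7}, {"grip": 0.15, "delta_pos": [0.001, 0.03, 0], "twist": -7}, {"grip": 0.15, "delta_pos": [0, 0.03, 0], "twist": -7}, {"grip": 0.15, "delta_pos": [0, 0.03, 0], "twist": -7}, {"grip": 0.15, "delta_pos": [0, 0.03, 0], "twist": -7}, {"grip": 0.15, "delta_pos": [0, 0, 0], "twist": -6}, {"grip": 0.15, "delta_pos": [0, 0, 0], "twist": 0}, {"grip": 0.15, "delta_pos": [0, 0, 0], "twist": 0}]'

```text
clock: 21.57
position: [0.557, 0.047, 0.1476]
ee_rot: [0.445, 0.55, 0.444, -0.55]
contact_force: [0.4, -0.4, -0.7]
width: 0.0311
```

```bash
python3 - <<'E'
from h import *
st()
d=grab("scene"); save(d,"s10.png",(240,130,440,300),3.5)
E
```

```text
t 21.57 pos [0.557  0.047  0.1476] jawyaw -12.2 F [ 0.4 -0.4 -0.7] w 0.0311 q [-0.04  0.31  1.67 -0.    1.16  0.17]
```

View pics/s10.png

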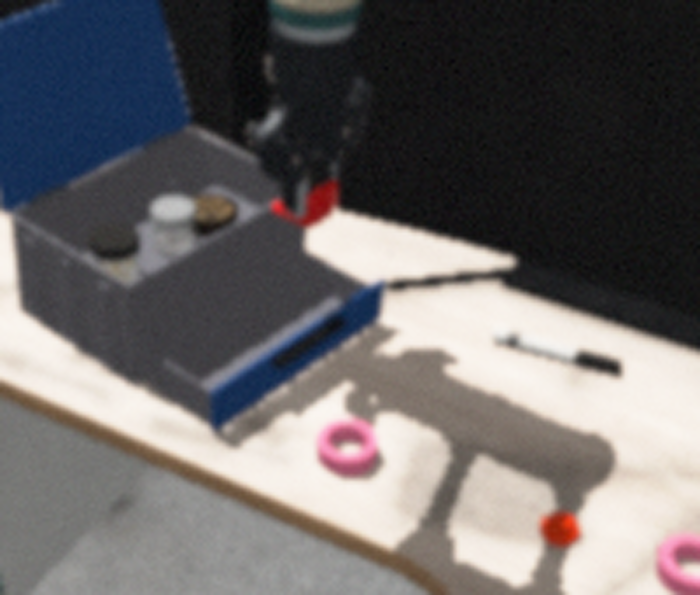

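The bracket is held at (310,200) above the drawer. Lower it in (14 pictures so far).

step_arm --increments '[{"grip": 0.15, "delta_pos": [0, 0, -0.035], "twist": 0}, {"grip": 0.15, "delta_pos": [0, 0, -0.035], "twist": 0}, {"grip": 0.15, "delta_pos": [0, 0, -0.025], "twist": 0}, {"grip": 0.15, "delta_pos": [0, 0, -0.02], "twist": 0}, {"grip": 0.15, "delta_pos": [0, 0, -0.012], "twist": 0}, {"grip": 0.15, "delta_pos": [0, 0, 0], "twist": 0}, {"grip": 0.15, "delta_pos": [0, 0, 0], "twist": 0}]'

```text
clock: 22.2
position: [0.5569, 0.0459, 0.0199]
ee_rot: [-0.443, -0.551, -0.443, 0.551]
contact_force: [0.1, 0.5, -0.2]
width: 0.031
```

step_arm --increments '[{"grip": 0.55, "delta_pos": [0, 0, 0], "twist": 0}, {"grip": 0.55, "delta_pos": [0, 0, 0], "twist": 0}, {"grip": 0.55, "delta_pos": [0, 0, 0], "twist": 0}, {"grip": 0.55, "delta_pos": [0, 0, 0.015], "twist": 0}, {"grip": 0.55, "delta_pos": [0, 0, 0.03], "twist": 0}, {"grip": 0.55, "delta_pos": [0, 0, 0.04], "twist": 0}, {"grip": 0.6, "delta_pos": [0, 0, 0.04], "twist": 0}, {"grip": 0.6, "delta_pos": [-0.012, -0.034, 0], "twist": 0}, {"grip": 0.6, "delta_pos": [-0.012, -0.034, 0], "twist": 0}, {"grip": 0.6, "delta_pos": [-0.012, -0.034, 0], "twist": 0}]'

```text
clock: 23.03
position: [0.5211, -0.0557, 0.147]
ee_rot: [0.445, 0.551, 0.443, -0.55]
contact_force: [0.1, -0.3, -1.2]
width: 0.0511
```

step_arm --increments '[{"grip": 0.6, "delta_pos": [-0.012, -0.034, 0], "twist": 0}, {"grip": 0.6, "delta_pos": [-0.012, -0.034, 0], "twist": 0}, {"grip": 0.6, "delta_pos": [-0.012, -0.034, 0], "twist": 0}, {"grip": 0.6, "delta_pos": [-0.012, -0.034, -0.01], "twist": 0}, {"grip": 0.6, "delta_pos": [-0.013, -0.034, -0.02], "twist": 0}, {"grip": 0.6, "delta_pos": [-0.012, -0.023, -0.025], "twist": 0}, {"grip": 0.6, "delta_pos": [0, 0, -0.03], "twist": 0}, {"grip": 0.6, "delta_pos": [0, 0, 0], "twist": 0}, {"grip": 0.6, "delta_pos": [0, 0, 0], "twist": 0}]'

```text
clock: 23.78
position: [0.4468, -0.2475, 0.0596]
ee_rot: [-0.442, -0.551, -0.444, 0.551]
contact_force: [0.4, -0.1, 0.2]
width: 0.0512
```

```bash
python3 - <<'E'
from h import *
st()
for n,z in(("scene",.011),("top",.011)):
    d=grab(n); hsv=cv2.cvtColor(d["img"],cv2.COLOR_RGB2HSV); m=((hsv[...,1]>150)&(hsv[...,2]>90)&((hsv[...,0]<16)|(hsv[...,0]>174))).astype(np.uint8)
    N,_,S,C=cv2.connectedComponentsWithStats(m)
    for i in range(1,N):
        P=ray(d,*C[i],z)
        if S[i,4]>5 and .3<P[0]<.68 and -.4<P[1]<.2: print(n,S[i],C[i].round(1),P.round(3))
E
```

```text
t 23.78 pos [ 0.4468 -0.2475  0.0596] jawyaw -12.4 F [ 0.4 -0.1  0.2] w 0.0512 q [-0.64  0.34  1.89  0.    0.91 -0.43]
scene [318 217  16   9  63] [324.5 220.9] [0.569 0.062 0.011]
scene [395 277  10   8  69] [399.4 280.6] [ 0.445 -0.247  0.011]
top [312 191  14  11 115] [318.9 196.5] [0.556 0.05  0.011]
top [401 225   3   5   8] [401.9 227. ] [ 0.451 -0.238  0.011]
```

The bracket lies in the drawer at about (0.557, 0.05), and the gear is at (0.446, −0.247). Descend and grip it.

step_arm --increments '[{"grip": 0.6, "delta_pos": [0, 0, -0.03], "twist": 0}, {"grip": 0.6, "delta_pos": [0, 0, -0.02], "twist": 0}, {"grip": 0.6, "delta_pos": [0, 0, -0.006], "twist": 0}, {"grip": 0.3, "delta_pos": [0, 0, 0], "twist": 0}, {"grip": 0.1, "delta_pos": [0, 0, 0], "twist": 0}, {"grip": 0.1, "delta_pos": [0, 0, 0], "twist": 0}, {"grip": 0.1, "delta_pos": [0, 0, 0], "twist": 0}, {"grip": 0.1, "delta_pos": [0, 0, 0], "twist": 0}]' --force 30

```text
clock: 24.55
position: [0.4491, -0.2487, 0.0055]
ee_rot: [0.444, 0.551, 0.442, -0.551]
contact_force: [0.5, 0.9, 4.1]
width: 0.0285
```

step_arm --increments '[{"grip": 0.1, "delta_pos": [0, 0, 0.03], "twist": 0}, {"grip": 0.1, "delta_pos": [0, 0, 0.035], "twist": 0}, {"grip": 0.1, "delta_pos": [0, 0, 0.035], "twist": 0}, {"grip": 0.1, "delta_pos": [0.002, 0.033, 0.015], "twist": 0}, {"grip": 0.1, "delta_pos": [0.002, 0.035, 0], "twist": 0}, {"grip": 0.1, "delta_pos": [0.002, 0.035, 0], "twist": 0}, {"grip": 0.1, "delta_pos": [0.002, 0.035, 0], "twist": 0}, {"grip": 0.1, "delta_pos": [0.002, 0.035, 0], "twist": 0}, {"grip": 0.1, "delta_pos": [0.003, 0.035, 0], "twist": 0}, {"grip": 0.1, "delta_pos": [0.003, 0.035, 0], "twist": 0}]'

```text
clock: 25.38
position: [0.4638, -0.0036, 0.1198]
ee_rot: [0.443, 0.551, 0.443, -0.551]
contact_force: [1.0, -0.2, 0.7]
width: 0.0283
```

step_arm --increments '[{"grip": 0.1, "delta_pos": [0.003, 0.035, 0], "twist": 0}, {"grip": 0.1, "delta_pos": [0.003, 0.04, 0], "twist": 0}, {"grip": 0.1, "delta_pos": [0, 0, -0.035], "twist": 0}, {"grip": 0.1, "delta_pos": [0, 0, 0], "twist": 0}, {"grip": 0.1, "delta_pos": [0, 0, 0], "twist": 0}]'

```text
clock: 25.8
position: [0.4682, 0.0702, 0.0834]
ee_rot: [-0.443, -0.549, -0.444, 0.552]
contact_force: [0.2, 0.3, 0.3]
width: 0.0288
```

Still held. Lower to TCP z ≈ 0.018, release and rise.

step_arm --increments '[{"grip": 0.1, "delta_pos": [0.001, 0, -0.03], "twist": 0}, {"grip": 0.1, "delta_pos": [0, 0, -0.025], "twist": 0}, {"grip": 0.1, "delta_pos": [0, 0, -0.012], "twist": 0}, {"grip": 0.1, "delta_pos": [0, 0, 0], "twist": 0}, {"grip": 0.5, "delta_pos": [0, 0, 0], "twist": 0}, {"grip": 0.5, "delta_pos": [0, 0, 0], "twist": 0}, {"grip": 0.5, "delta_pos": [0, 0, 0], "twist": 0}, {"grip": 0.5, "delta_pos": [0, 0, 0.02], "twist": 0}, {"grip": 0.5, "delta_pos": [0, 0, 0.035], "twist": 0}, {"grip": 0.5, "delta_pos": [0, 0, 0.04], "twist": 0}]'

```text
clock: 26.63
position: [0.4696, 0.0697, 0.1129]
ee_rot: [-0.443, -0.55, -0.444, 0.552]
contact_force: [0.2, 0.4, -0.1]
width: 0.0429
```

step_arm --increments '[{"grip": 0.3, "delta_pos": [0.004, -0.035, 0.03], "twist": 0}, {"grip": 0.1, "delta_pos": [0.008, -0.04, 0], "twist": 0}, {"grip": 0, "delta_pos": [0.008, -0.04, 0], "twist": 0}, {"grip": 0, "delta_pos": [0.008, -0.04, 0], "twist": 0}, {"grip": 0, "delta_pos": [0, 0, 0], "twist": 0}]'

```text
clock: 27.05
position: [0.5016, -0.0889, 0.1412]
ee_rot: [0.445, 0.553, 0.439, -0.552]
contact_force: [0.4, 0.2, -0.6]
width: 0.0
```

```bash
python3 - <<'E'
from h import *
st()
d=grab("top"); save(d,"t11.png",(215,140,455,260),3.3)
for n,z in(("scene",.018),("top",.018)):
    d=grab(n); hsv=cv2.cvtColor(d["img"],cv2.COLOR_RGB2HSV); m=((hsv[...,1]>150)&(hsv[...,2]>60)&((hsv[...,0]<16)|(hsv[...,0]>174))).astype(np.uint8)
    N,_,S,C=cv2.connectedComponentsWithStats(m)
    for i in range(1,N):
        P=ray(d,*C[i],z)
        if S[i,4]>5 and .3<P[0]<.68 and -.4<P[1]<.2: print(n,S[i],C[i].round(1),P.round(3))
print("lip",W(-.19,0), "drawer front mid", W(-.175,0), W(-.082,0))
E
```

```text
t 27.05 pos [ 0.5016 -0.0889  0.1412] jawyaw -12.7 F [ 0.4  0.2 -0.6] w 0.0 q [-0.31  0.24  1.79 -0.    1.1  -0.09]
scene [318 217  16   9  64] [324.6 220.8] [0.562 0.057 0.018]
scene [301 231   9   7  45] [304.9 234. ] [0.47  0.075 0.018]
top [312 192  14  10 114] [318.9 196.6] [0.555 0.05  0.018]
top [310 218   8   8  52] [313.5 221.4] [0.469 0.069 0.018]
lip [0.50336051 0.00561904] drawer front mid [0.50657678 0.02027017] [0.52651769 0.11110716]
```

View pics/t11.png

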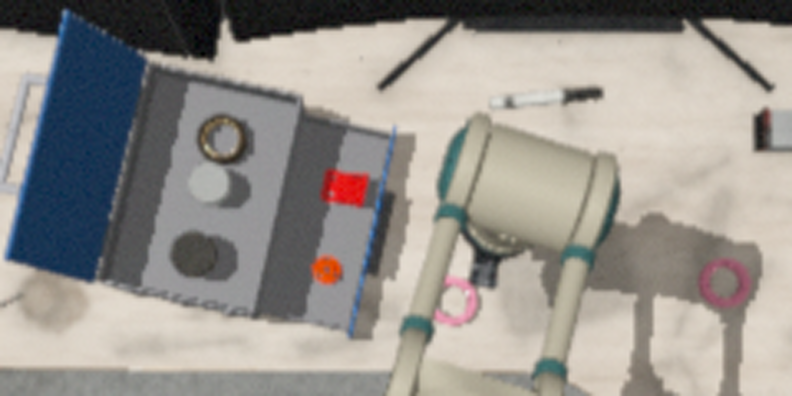

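Everything is in place: bracket (345,187) and gear (327,270) in the drawer, tape (221,137) and jars (210,183), (195,253) in the bay. The lid is open and the marker is unmoved. I'll push the drawer with the back of the leading open finger, which keeps the gripper body clear of the case.

step_arm --increments '[{"grip": 1, "delta_pos": [-0.0014, 0.0024, 0], "twist": 7}, {"grip": 1, "delta_pos": [-0.0014, 0.0024, 0], "twist": 7}, {"grip": 1, "delta_pos": [-0.0014, 0.0024, 0], "twist": 7}, {"grip": 1, "delta_pos": [-0.0014, 0.0024, 0], "twist": 7}, {"grip": 1, "delta_pos": [-0.0014, 0.0024, 0], "twist": 7}, {"grip": 1, "delta_pos": [-0.0014, 0.0024, 0], "twist": 7}, {"grip": 1, "delta_pos": [-0.0014, 0.0024, 0], "twist": 7}, {"grip": 1, "delta_pos": [-0.0014, 0.0024, 0], "twist": 7}, {"grip": 1, "delta_pos": [-0.0014, 0.0024, 0], "twist": 7}, {"grip": 1, "delta_pos": [-0.0014, 0.0024, 0], "twist": 7}]'

```text
clock: 28.03
position: [0.4838, -0.0556, 0.1395]
ee_rot: [0.68, 0.194, 0.68, -0.194]
contact_force: [0.4, -0.3, -0.0]
width: 0.0855
```

step_arm --increments '[{"grip": 1, "delta_pos": [0, 0, 0], "twist": 7}, {"grip": 1, "delta_pos": [0, 0, 0], "twist": 7}, {"grip": 1, "delta_pos": [0, 0, 0], "twist": 6}, {"grip": 1, "delta_pos": [0, 0, -0.035], "twist": 0}, {"grip": 1, "delta_pos": [0, 0, -0.035], "twist": 0}, {"grip": 1, "delta_pos": [0, 0, -0.03], "twist": 0}, {"grip": 1, "delta_pos": [0, 0, -0.02], "twist": 0}, {"grip": 1, "delta_pos": [0, 0, 0], "twist": 0}, {"grip": 1, "delta_pos": [0, 0, 0], "twist": 0}]'

```text
clock: 28.78
position: [0.4836, -0.0562, 0.0189]
ee_rot: [0.702, 0.076, 0.704, -0.075]
contact_force: [0.6, 0.1, 1.3]
width: 0.0854
```

```bash
python3 - <<'E'
from h import *
st()
E
```

```text
t 28.78 pos [ 0.4836 -0.0562  0.0189] jawyaw 77.7 F [0.6 0.1 1.3] w 0.0854 q [-0.26  0.37  1.99  0.    0.79 -1.62]
```

step_arm --increments '[{"grip": 1, "delta_pos": [0.0026, 0.0117, 0], "twist": 0}, {"grip": 1, "delta_pos": [0.0026, 0.0117, 0], "twist": 0}, {"grip": 1, "delta_pos": [0.0026, 0.0117, 0], "twist": 0}, {"grip": 1, "delta_pos": [0.0026, 0.0117, 0], "twist": 0}, {"grip": 1, "delta_pos": [0.0026, 0.0117, 0], "twist": 0}, {"grip": 1, "delta_pos": [0.0026, 0.0117, 0], "twist": 0}, {"grip": 1, "delta_pos": [0.0026, 0.0117, 0], "twist": 0}, {"grip": 1, "delta_pos": [0, 0, 0], "twist": 0}]'

```text
clock: 29.45
position: [0.5032, 0.0267, 0.0192]
ee_rot: [0.703, 0.076, 0.703, -0.075]
contact_force: [1.0, 0.6, -0.0]
width: 0.0854
```

step_arm --increments '[{"grip": 1, "delta_pos": [0.0013, 0.0059, 0], "twist": 0}, {"grip": 1, "delta_pos": [0.0009, 0.0039, 0], "twist": 0}, {"grip": 1, "delta_pos": [0.0009, 0.0039, 0], "twist": 0}, {"grip": 1, "delta_pos": [0, 0, 0], "twist": 0}, {"grip": 1, "delta_pos": [0, 0, 0], "twist": 0}]'

```text
clock: 29.87
position: [0.5057, 0.0381, 0.019]
ee_rot: [0.703, 0.077, 0.703, -0.076]
contact_force: [0.3, -0.5, 0.6]
width: 0.0854
```

step_arm --increments '[{"grip": 1, "delta_pos": [0.0009, 0.0039, 0], "twist": 0}, {"grip": 1, "delta_pos": [0.0009, 0.0039, 0], "twist": 0}, {"grip": 1, "delta_pos": [0, 0, 0], "twist": 0}]'

```text
clock: 30.12
position: [0.5075, 0.0459, 0.019]
ee_rot: [0.703, 0.076, 0.703, -0.076]
contact_force: [-0.4, -2.9, 0.6]
width: 0.0857
```

step_arm --increments '[{"grip": 1, "delta_pos": [0.0009, 0.0039, 0], "twist": 0}, {"grip": 1, "delta_pos": [0, 0, 0], "twist": 0}, {"grip": 1, "delta_pos": [0, 0, 0], "twist": 0}]'

```text
clock: 30.37
position: [0.5077, 0.0458, 0.0194]
ee_rot: [0.703, 0.073, 0.703, -0.077]
contact_force: [-3.5, -20.3, 4.5]
width: 0.0852
```

```bash
python3 - <<'E'
from h import *
d=grab("top"); hsv=cv2.cvtColor(d["img"],cv2.COLOR_RGB2HSV); m=((hsv[...,1]>130)&(abs(hsv[...,0].astype(int)-108)<10)).astype(np.uint8)
N,_,S,C=cv2.connectedComponentsWithStats(m)
for i in range(1,N):
    P=ray(d,*C[i],.052); 
    if S[i,4]>8 and -.05<P[1]<.45 and .3<P[0]<.7:
        x,y=P[:2]-CP; print(S[i],P.round(3),"case",(.2145*x+.9767*y).round(4),(-.9767*x+.2145*y).round(4))
st()
E
```

```text
[ 217  143   42   81 1934] [0.589 0.329 0.052] case 0.1445 -0.0139
t 30.42 pos [0.5077 0.0458 0.0194] jawyaw 77.8 F [ -4.3 -19.    4.6] w 0.0857 q [-0.04  0.4   1.94 -0.01  0.81 -1.39]
```

A 20 N wall with no further travel at the expected home position. Back off and look.

step_arm --increments '[{"grip": 1, "delta_pos": [-0.0026, -0.0117, 0], "twist": 0}, {"grip": 1, "delta_pos": [-0.006, -0.03, 0], "twist": 0}, {"grip": 1, "delta_pos": [-0.006, -0.03, 0], "twist": 0}, {"grip": 1, "delta_pos": [0, -0.03, 0.03], "twist": 0}, {"grip": 1, "delta_pos": [0, -0.03, 0.03], "twist": 0}, {"grip": 1, "delta_pos": [0, -0.03, 0.03], "twist": 0}, {"grip": 1, "delta_pos": [0, -0.03, 0.03], "twist": 0}, {"grip": 1, "delta_pos": [0, -0.03, 0.03], "twist": 0}, {"grip": 1, "delta_pos": [0, 0, 0], "twist": 0}]'

```text
clock: 31.17
position: [0.4986, -0.1758, 0.1726]
ee_rot: [0.708, 0.075, 0.698, -0.08]
contact_force: [1.3, -0.0, 0.3]
width: 0.0852
```

```bash
python3 - <<'E'
from h import *
st()
d=grab("top"); a=d["img"][140:250,215:415,::-1]
for y in (-.06,0,.06): print(proj(d,np.append(W(-.095 if y==0 else -.082,y),.049)).round(1))
d=grab("scene"); b=d["img"][130:290,200:400,::-1]
cv2.imwrite("pics/f.png",cv2.resize(np.vstack([a,b]),None,fx=2.2,fy=2.2,interpolation=2))
cv2.imwrite("pics/f2.png",cv2.resize(np.vstack([a,b]),None,fx=2.2,fy=2.2,interpolation=2))
E
```

```text
t 31.17 pos [ 0.4986 -0.1758  0.1726] jawyaw 77.4 F [ 1.3 -0.   0.3] w 0.0852 q [-0.47  0.24  1.71 -0.    1.18 -1.82]
[[305.  186.9]]
[[304.8 204.6]]
[[297.2 220.9]]
```

View pics/f.png

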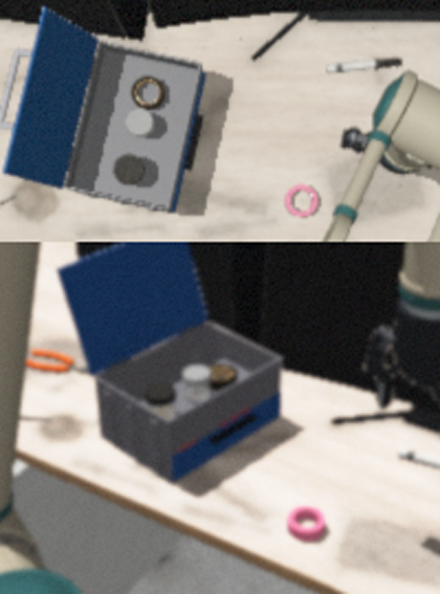

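Top half: lid open, tape and both jars in the bay, drawer in, marker in place. Bottom half: the drawer front looks flush, with reddish streaks above it near (235,415). I've used the picture budget, so I'll check those streaks and the drawer depth numerically.

```bash
python3 - <<'E'
from h import *
d=grab("scene"); im=d["img"]; hsv=cv2.cvtColor(im,cv2.COLOR_RGB2HSV)
R,_=cv2.Rodrigues(np.array(d["rvec"],float)); t=np.array(d["tvec"],float).ravel(); cam=-R.T@t
n=np.array([np.cos(CY),np.sin(CY),0]); p0=np.append(W(-.082,0),0)
def onface(u,v):
    r=R.T@np.array([(u-d["cx"])/d["fx"],(v-d["cy"])/d["fy"],1.]); P=cam+r*((p0-cam)@n)/(r@n); q=P[:2]-CP
    return np.round([-np.sin(CY)*q[0]+np.cos(CY)*q[1],P[2]],4)
for name,m in (("red",(hsv[...,1]>90)&((hsv[...,0]<14)|(hsv[...,0]>165))),("blue",(hsv[...,1]>130)&(abs(hsv[...,0].astype(int)-108)<12))):
    m=m.astype(np.uint8); m[:195]=0; m[260:]=0; m[:,:240]=0; m[:,335:]=0
    v,u=np.nonzero(m); print(name,len(u))
    if len(u):
        pts=np.array([onface(a,b) for a,b in zip(u,v)]); print(pts.min(0),pts.max(0)); 
        if name=="red":
            for a,b,p in list(zip(u,v,pts))[::3]: print(a,b,im[b,a],p)
# corners of blue
for y,z in [(-.113,.005),(-.113,.052),(.113,.052),(.113,.005)]: 
    for x in (-.082,-.092): print(x,y,z,proj(d,np.append(W(x,y),z)).round(1))
E
```

```text
red 46
[-0.1604 -0.2535] [0.2506 0.0852]
310 206 [76 48 58] [-0.0236  0.066 ]
305 209 [76 48 56] [-0.0008  0.0657]
301 212 [79 48 57] [0.0172 0.0633]
285 222 [77 48 57] [0.0861 0.0612]
241 241 [111  86  66] [0.2506 0.0852]
257 247 [130 101  79] [0.1985 0.031 ]
259 250 [102  80  63] [0.1922 0.0154]
334 252 [240 147 178] [-0.1581 -0.2162]
333 253 [243 150 185] [-0.1524 -0.2176]
333 254 [235 136 169] [-0.1527 -0.2228]
333 255 [230 128 161] [-0.153  -0.2281]
333 256 [233 129 162] [-0.1533 -0.2334]
280 257 [132 105  83] [ 0.1124 -0.0644]
334 257 [223 128 155] [-0.1597 -0.2427]
334 258 [241 146 179] [-0.1601 -0.2481]
334 259 [242 146 181] [-0.1604 -0.2535]
blue 421
[-0.0973  0.0152] [0.1126 0.059 ]
-0.082 -0.113 0.005 [[327.9 209.8]]
-0.092 -0.113 0.005 [[330.1 211. ]]
-0.082 -0.113 0.052 [[328.4 198.5]]
-0.092 -0.113 0.052 [[330.6 199.7]]
-0.082 0.113 0.052 [[278.5 228.3]]
-0.092 0.113 0.052 [[280.8 229.7]]
-0.082 0.113 0.005 [[279.1 240.3]]
-0.092 0.113 0.005 [[281.3 241.7]]
```

```bash
python3 - <<'E'
from h import *
import pickle
d=grab("scene"); s0=pickle.load(open("scene0.pkl","rb"))
for u,v in [(310,206),(305,209),(301,212),(285,222),(293,217)]: print("now",d["img"][v,u],"t0",s0["img"][v,u])
def best(d,xs):
    hsv=cv2.cvtColor(d["img"],cv2.COLOR_RGB2HSV)
    m=((hsv[...,1]>110)&(abs(hsv[...,0].astype(int)-110)<14)).astype(np.uint8)
    o=[]
    for x in xs:
        q=np.zeros((1600,2560),np.uint8)
        P=proj(d,[np.append(W(x,y),z) for y,z in [(-.113,.005),(-.113,.052),(.113,.052),(.113,.005)]])
        cv2.fillConvexPoly(q,((P+.5)*4).astype(int),1); q=cv2.resize(q.astype(np.float32),(640,400),interpolation=cv2.INTER_AREA)
        mm=m.copy(); u0,v0=P.min(0).astype(int)-8;u1,v1=P.max(0).astype(int)+8; z=np.zeros_like(mm); z[v0:v1,u0:u1]=mm[v0:v1,u0:u1]
        o.append(np.minimum(q,z).sum()/np.maximum(q,z).sum())
    return xs[int(np.argmax(o))],max(o),np.round(o,3)
xs=np.arange(-.11,-.06,.003); print(best(d,xs)); print(best(s0,xs-.09)[:2])
E
```

```text
now [77 54 58] t0 [63 62 66]
now [81 56 60] t0 [64 63 67]
now [78 45 55] t0 [65 64 69]
now [72 43 51] t0 [62 63 64]
now [53 57 69] t0 [63 63 65]
(np.float64(-0.07399999999999997), np.float32(0.7901994), array([0.07 , 0.116, 0.159, 0.197, 0.259, 0.318, 0.375, 0.435, 0.511,
       0.605, 0.692, 0.76 , 0.79 , 0.744, 0.64 , 0.55 , 0.452],
      dtype=float32))
(np.float64(-0.16699999999999998), np.float32(0.726063))
```

Checks on the drawer:
- **Travel:** the face moved about 93 mm in the image fit, within the stated 88–100 mm opening.
- **Finger stop:** the finger met a rigid stop about 2 mm past the nominal lip position.
- **Red tints:** they fit the bracket and gear seen through the slit above the drawer front.

The arm is clear, so I'm handing in.

```bash
python3 -c "
from h import *
st(); print(manip.sign_off())"
```

```text
t 31.37 pos [ 0.493  -0.168   0.1653] jawyaw 77.6 F [ 1.3  0.3 -0.7] w 0.0854 q [-0.46  0.24  1.72  0.    1.18 -1.82]
the job is handed in; nothing more can be done
None
```

The kit case is packed and handed in at 31.4 s on the robot clock. The lid stands open at its stop. The tape and both jars are in the bay, and the bracket and orange gear are in the drawer. The blue-green gear was not there at the start. I pushed the drawer in until it met a rigid 20 N stop, then backed the arm off.

**Confirmed by the last picture:** the lid is open, the tape and both jars are in the bay, the drawer front looks flush, and the marker and cutters look unmoved. Only the tip of the file is in that picture. The arm never went near the file.

**Drawer home:** I had no direct reading of the drawer joint. It moved about 93 mm, against a measured start of about 93 mm out. The stop lay within about 2 mm of the nominal home position. The scene-camera fit put the front face about 8 mm too deep, but it read 7–8 mm too deep before the push as well, so I treated that as a calibration bias.

**Red tints:** faint red showed above the drawer front in the last picture. They fit the bracket and gear seen through the slit, but I did not check this further.

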